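# Fetch standoffs from under the riser onto a zeroed scale

## Task

While the parts scale's pan is still empty, turn its black dial ring until the wedge-shaped zero mark stands under the pointer and let go. Then take the reacher, squeeze its trigger to catch each aluminium standoff barrel that lies under the clear riser, and put them all in the scale's pan so that the dial shows their weight; finally lay the reacher flat on its green cutting mat again. Handle the polished barrels only with the reacher's rubber jaws, never with the gripper itself, and leave the other things on the desk where they are.

Things in the scene. Friction and masses are not known exactly. Their poses are not given: they have to be found in the camera images.
- scale: mechanical parts scale, fixed; grey housing 270 mm (x) by 150 mm (y); origin on the desk under its centre. Dial axis at x = -85 mm, on a deck 43 mm above the desk; pan centre at x = +55 mm; a raised part under the pan, 55 mm above the desk, starts at x = -10 mm
- dial_center (a point): point on the dial's axis (vertical), at the top of the dial ring, 63 mm above the desk. The ring is a knurled black cylinder, 56 mm in diameter and 18 mm tall, standing on the dial deck from 45 to 63 mm above the desk; grip it across the diameter from above
- dial_ring (a joint): angle of the dial ring and the white scale printed on it, rad, growing clockwise seen from above, -2.6 to 2.6; it stays where it is left (friction 0.03 Nm). At 0 the zero mark points along the scale housing's +x. The zero mark is under the pointer when dial_ring equals pointer
- pointer (a joint): angle of the dark pointer, rad, growing clockwise seen from above; it follows the load on the pan: about -0.3 to 0.3 with the empty pan (its weight differs a little from start to start), and one division (0.449 rad, of 14 around) more for each barrel in the pan
- zero_mark (a point): point at the black wedge on the dial face that marks zero, 19 mm from the dial's axis; turns with the dial ring
- pointer_tip (a point): tip of the pointer, 19 mm from the dial's axis
- mark_3 (a point): third long division line clockwise from the zero mark (weight of three barrels), 19 mm from the dial's axis; turns with the dial ring
- pan: square steel pan of the scale, 150 x 150 mm outside, wall and floor 3 mm thick, rim 14 mm above its underside; origin at the centre of its underside, about 64 mm above the desk when empty; rests on a spring (320 N/m) and sinks 1.5 mm for each barrel
- riser: clear acrylic riser, fixed, 200 mm deep (x), 320 mm wide (y); origin on the desk under its centre, front edge at x = -100 mm. Plate 8 mm thick, 60 mm free height below it; open on all sides, on four 16 mm posts 10 mm in from the corners. A canister, tape rolls and a loupe stand on it, towards the back. A small fixed USB hub, 18 mm tall, lies just beyond its right (-y) side
- barrel_1: aluminium standoff barrel, upright cylinder 30 mm in diameter, 25 mm tall, 48 g, standing on the desk under the riser, 50 to 90 mm behind its front edge; origin at the centre of its underside. There are three or four barrels
- barrel_2: standoff barrel, same as barrel_1
- barrel_3: standoff barrel, same as barrel_1
- mat: green cutting mat, fixed, 270 mm along its x, 130 mm along its y, 3 mm thick; origin under its centre. The reacher lies on it at the start, with its x along the mat's x
- reacher: pick-up reacher lying on its side, 0.21 kg, 247 x 117 x 30 mm; origin at the underside, in the middle of the pistol grip; x along the shaft to the jaws, z up. The fixed black handle has its back face at x = -25 (y -50 to 34 mm); the trigger's front face is at x = +25 when free (y -36 to 24 mm). The gear housing fills x -35 to 50, y 31 to 65 mm; the shaft runs at y = 48, z = 15 mm
- trigger (a joint): travel of the trigger, m: 0 free, 0.014 fully squeezed; its spring pushes back with 8 N when free, 14 N when fully squeezed, so with a part squeeze of 2 to 5 mm the reacher can be carried with open jaws. The jaws swing in the reacher's own plane; they are 57 mm apart at 0, 23 mm at 0.014, and grip a 30 mm barrel at about 0.012
- reacher_grip (a point): middle of the pistol grip, 15 mm above the reacher's underside. Gripped from above across handle and trigger, along the reacher's x: 50 mm wide with the trigger free, 36 mm with the jaws wholly closed
- reacher_jaws (a point): midpoint between the jaw pads, where a caught barrel's axis should be: x = 195, y = 48, z = 15 mm in the reacher's frame. The pads stand 6 to 24 mm above the underside, are 36 mm long along x and end at x = 212 mm; open jaws measure 80 mm outside
- stapler: bystander: blue and black desk stapler, 136 mm
- ink_bottle_3: bystander: small bottle with black cap, 90 mm tall
- usb_stick_0: bystander: red memory stick, 52 mm
- marker_1: bystander: felt marker, 132 mm
- barrel_4: standoff barrel, same as barrel_1
- mark_4 (a point): fourth long division line clockwise from the zero mark (weight of four barrels), 19 mm from the dial's axis; turns with the dial ring
- rubber: bystander: eraser, 42 mm

How it is judged (in metres and radians):
On the way:
1. the dial is zeroed with the empty pan, and the ring let go (horizontal distance between zero_mark and pointer_tip below 0.002 m and velocity of joint dial_ring between -0.05 and 0.05 rad/s and velocity of joint pointer between -0.1 and 0.1 rad/s and contact force between the fingers and scale below 0.3 N and contact force between each of barrel_1, barrel_2, barrel_3, barrel_4 and pan below 0.05 N), for 0.3 s.
At the end, for the whole second after the job is handed in: Every barrel present lies at rest inside the pan's rim; the pointer stands within 2.5 mm of the division line for three or four barrels, so the dial is still zeroed and nothing else is in the pan; the reacher is released, lying flat with grip and jaws over the mat (x of barrel_1 in the frame of pan between -0.075 and 0.075 m and y of barrel_1 in the frame of pan between -0.075 and 0.075 m and z of barrel_1 in the frame of pan between 0 and 0.032 m and linear speed of each of barrel_1, barrel_2, barrel_3, barrel_4, reacher below 0.02 m/s and x of barrel_2 in the frame of pan between -0.075 and 0.075 m and y of barrel_2 in the frame of pan between -0.075 and 0.075 m and z of barrel_2 in the frame of pan between 0 and 0.032 m and x of barrel_3 in the frame of pan between -0.075 and 0.075 m and y of barrel_3 in the frame of pan between -0.075 and 0.075 m and z of barrel_3 in the frame of pan between 0 and 0.032 m and x of barrel_4 in the frame of pan between -0.075 and 0.075 m and y of barrel_4 in the frame of pan between -0.075 and 0.075 m and z of barrel_4 in the frame of pan between 0 and 0.032 m and (horizontal distance between pointer_tip and mark_3 below 0.0025 m or horizontal distance between pointer_tip and mark_4 below 0.0025 m) and x of reacher_grip in the frame of mat between -0.135 and 0.135 m and y of reacher_grip in the frame of mat between -0.065 and 0.065 m and z of reacher_grip in the frame of mat between 0.01 and 0.026 m and x of reacher_jaws in the frame of mat between -0.135 and 0.135 m and y of reacher_jaws in the frame of mat between -0.065 and 0.065 m and z of reacher_jaws in the frame of mat between 0.01 and 0.026 m and contact force between the fingers and reacher below 0.1 N); the robot touches nothing.
It fails at once if the gripper itself touches a barrel (contact force between the fingers and barrel_1 above 0.5 N or contact force between the fingers and barrel_2 above 0.5 N or contact force between the fingers and barrel_3 above 0.5 N or contact force between the fingers and barrel_4 above 0.5 N).
It fails at once if a bystander is pushed more than 3 cm (distance of any of stapler, rubber, ink_bottle_3, usb_stick_0, marker_1 from where it was at the start of the episode above 0.03 m).
Of barrel_1, barrel_2, barrel_3, barrel_4 only 3 to 4 are there at a start; the rules pass over those that are not, and their reading is None.
At some moment in a run one of reacher, barrel_2, barrel_3 may be knocked a few centimetres aside while the robot is not near it.
It also fails if it takes over 210 s, if anything falls off the work surface, if the arm or the gripper's body presses on something with over 40 N, if the wrist force passes 120 N, or if a joint passes its speed limit or range.

## Robot

A 6-joint arm with a two-finger parallel gripper is mounted at the origin on a cart in front of the work surface, level with it; the furniture and walls round the work are solid. World frame = base frame: x ahead of the robot, y to its left, z up, the work surface at z = 0. Lengths are in m, angles in degrees, forces in N, time in s.
With the tool pointing down it reaches from about 0.35 to 0.875 m from the base axis. Payload 4.2 kg.
Tool frame: the origin (TCP) lies on the front face of the gripper's body, between the roots of the fingers; the fingertips stand 70 mm ahead of it and the grasp point (between the pads) lies 51 mm ahead of it; x points along the fingers, y is the direction in which the jaws open and shut, and the axes are right-handed (so a half turn about x gives the same grasp; the last joint's range is limited). The gripper opens to 87 mm and grips with 3 to 60 N. Pads are 19 mm wide; open, the fingers measure 117 mm over their backs; the gripper's body (75 mm by 190 mm) begins 51 mm behind the grasp point.
Start: joints at [-52.964, 22.042, 0.453, 0, -68.411, -14.817], TCP at [0.236, -0.579, 0.292] pointing down, gripper open.
Joint ranges: [-179.83, 179.83], [-69.29, 118.12], [-61.27, 80.66], [-181.25, 117.63], [-171.15, -9.14], [-177.46, 177.46]. Speed limits (degrees/s): [159.86, 159.86, 180, 180, 180, 180].

## Interface

Orientations are given as a 3x3 rotation matrix whose columns are the frame's x, y, z axes.
In Python, from station import r, viewer, spotter gives the robot as it stands.
- The arm moves only by the tool move_arm, never from a script. Its argument "series" is a list that holds one entry, the list of rows, each a list of 7 numbers: the turn, a rotation vector about the world's x, y, z scaled (see below), then the shift along the world's x, y, z scaled (see below), then the opening, from 0 (shut) to 1 (fully open). A call has 1 to 20 rows; each row shifts and turns the pose as measured when the row begins; what a row does not reach is not made up. The controller multiplies each number of a shift by 60 mm and each number of a turn by 8 degrees. A row lasts 1/8 s, in which the tool goes at most 62.5 mm and 10.7 degrees, less where a joint would pass 70% of its speed; a pose out of reach is approached as far as the arm can. A call with a number of a shift or a turn outside -1 to 1 is refused whole. A call with a gripper value outside its range is refused whole. The fingers move at their own pace and stop on an object; the grip force is fixed at half the most. Time passes only in rows, so rows that do not move let the fingers close. It gives the time, the measured TCP pose, the force and the opening at its end, in the units of the state.
- r.sense(): the state, without advancing time (a new reading comes with each control period).
- viewer.capture(name): name is "side" or "top" or "wrist"; returns (picture, depth): 480x640x3 uint8, red, green, blue; 480x640 float32, m along the optical axis (not along the pixel's ray), 0 where there is no reading.
- viewer.camera_params(name): a dict with "mtx" (3x3 intrinsics, pixels), "pose" (4x4, takes a point from camera to world coordinates). Camera axes: x right, y down, z forward; pixel columns grow to the right and rows downward; lengths in m; the calibration is good to about 2 mm. The wrist camera is an equidistant fisheye: a pixel r from the principal point sees the ray r / f radians off the axis. A picture is of the moment at which its call begins: read the wrist's pose just before it. camera_params takes no time and is no camera call; for the wrist camera it gives the pose at the moment of the call.
- r.finish_job(): hands the job in, once; it reports no verdict.
Trained networks look in the newest picture that a camera, given by its name, has taken for a name from the list of things; names that differ only in an ending like _2 or _b are one class to them, and where a whole thing is asked for, a point or a joint stands for the part that bears it (a point fixed in the world has none). Each returns a list of dicts, best first, with "conf" (0 to 1); they miss things now and then, are a little off and sometimes report something else, mostly with a low value. They report only what shows in the picture. A call takes as long as a camera call.
- spotter.find_in(camera, name): "centre" ([column, row] in pixels, amid what is visible of it).
- spotter.trace(camera, name): "mask" (480x640 bool, what is visible of it) and "centre" ([column, row] in pixels, amid what is visible of it).
The state is a dict: "time_s": time; "joints": joint angles; "joint_velocities": joint speeds; "effort": joint torques, N m; "tcp_pos": TCP position; "ee_rot": TCP orientation; "wrist_force": force on the tool from outside, world axes, zero at the start; "moment": the same for the moment, N m; "gripper_width": opening from 0.0 (shut) to 1.0 (fully open).
Only numpy, scipy, OpenCV 4.12 (cv2) and the standard library are available. Lean on these libraries where they do the work, as an engineer would, in place of code of your own. Each camera call takes 0.05 s, during which the arm holds its last target.

## Working session

There is one attempt and no reset: what is moved stays moved. The work goes in short steps, Python scripts to look and compute and a tool call to move; the robot and the scene stay as the last step left them, time stands still between calls to the robot, and variables do not carry over. Pictures are saved under pics/ and viewed, and the job is handed in when it is done.

Besides the shell and the picture viewer there is one more tool, called as name(argument=value, ...), one argument or row to a line, values as JSON. move_arm: Moves the arm, as the interface text tells. Its arguments: {"type":"object","properties":{"series":{"type":"array","items":{"type":"array","items":{"type":"array","items":{"type":"number","minimum":-1,"maximum":1}}}}},"required":["series"]}

```bash
ls; mkdir -p pics; cat > h.py <<'E'
import numpy as np, cv2
from station import r, viewer, spotter
def snap(cam,name):
    P=viewer.camera_params(cam); img,d=viewer.capture(cam)
    cv2.imwrite(f'pics/{name}.png',img[:,:,::-1]); np.savez(f'pics/{name}.npz',img=img,d=d,mtx=P['mtx'],pose=P['pose'],cam=cam)
    return img,d,P
def ray(P,cam,uv):
    K=np.array(P['mtx']);T=np.array(P['pose'])
    x=(uv[0]-K[0,2])/K[0,0];y=(uv[1]-K[1,2])/K[1,1]
    if cam=='wrist':
        t=np.hypot(x,y); s=np.sin(t)/t if t>1e-9 else 1.
        v=np.array([x*s,y*s,np.cos(t)])
    else: v=np.array([x,y,1.])
    return T[:3,3],T[:3,:3]@v
def atz(P,cam,uv,z):
    o,v=ray(P,cam,uv); return o+v*(z-o[2])/v[2]
def proj(P,cam,p):
    K=np.array(P['mtx']);T=np.array(P['pose'])
    c=T[:3,:3].T@(np.array(p)-T[:3,3])
    if cam=='wrist':
        rr=np.hypot(c[0],c[1]);t=np.arctan2(rr,c[2]);c=np.array([c[0]/rr*t,c[1]/rr*t,1])
    else: c=c/c[2]
    return np.array([K[0,0]*c[0]+K[0,2],K[1,1]*c[1]+K[1,2]])
def pt(P,cam,d,uv):
    o,v=ray(P,cam,uv); z=d[int(round(uv[1])),int(round(uv[0]))]
    zc=np.array(P['pose'])[:3,:3].T@v
    return o+v*z/zc[2]
E
python3 - <<'E'
from h import *
for c in ['side','top','wrist']:
    img,d,P=snap(c,c+'0'); print(c,np.round(P['mtx'],1).tolist(),np.round(P['pose'],3).tolist())
print(r.sense())
E
```

```text
pics
side [[594.3, 0.0, 321.1], [0.0, 594.3, 237.6], [0.0, 0.0, 1.0]] [[-0.111, -0.799, 0.59, -0.356], [-0.994, 0.084, -0.073, 0.166], [0.009, -0.595, -0.804, 1.239], [0.0, 0.0, 0.0, 1.0]]
top [[560.2, 0.0, 320.3], [0.0, 560.2, 249.3], [0.0, 0.0, 1.0]] [[0.023, -0.989, 0.145, 0.301], [-1.0, -0.026, -0.015, 0.066], [0.019, -0.144, -0.989, 1.564], [0.0, 0.0, 0.0, 1.0]]
wrist [[371.6, 0.0, 326.5], [0.0, 371.6, 241.8], [0.0, 0.0, 1.0]] [[-0.379, 0.885, 0.272, 0.162], [0.926, 0.361, 0.113, -0.609], [0.001, 0.295, -0.956, 0.383], [0.0, 0.0, 0.0, 1.0]]
{'time_s': 0.15, 'joints': array([-5.29640895e+01,  2.20809463e+01,  3.98034049e-01, -1.97958199e-02,
       -6.84112054e+01, -1.48164309e+01]), 'joint_velocities': array([-0.0148561 , -0.08280625,  0.19993343, -0.00734262, -0.01114968,
        0.00726385]), 'effort': array([-6.39406171e-04, -3.91052270e+01,  1.87587011e+01,  4.22229722e+00,
        1.24226851e-02, -1.42178019e-04]), 'tcp_pos': array([ 0.23623757, -0.57827255,  0.2914114 ]), 'ee_rot': array([[-7.32937168e-04, -3.78037000e-01,  9.25790197e-01],
       [ 1.50475600e-03,  9.25788981e-01,  3.78037694e-01],
       [-9.99998599e-01,  1.67016623e-03, -1.09691711e-04]]), 'wrist_force': array([ 0.15087344, -0.02283542, -0.80623588]), 'moment': array([-0.00469896, -0.01872407,  0.00040223]), 'gripper_width': 1.0018877453722932}
```

View pics/top0.png

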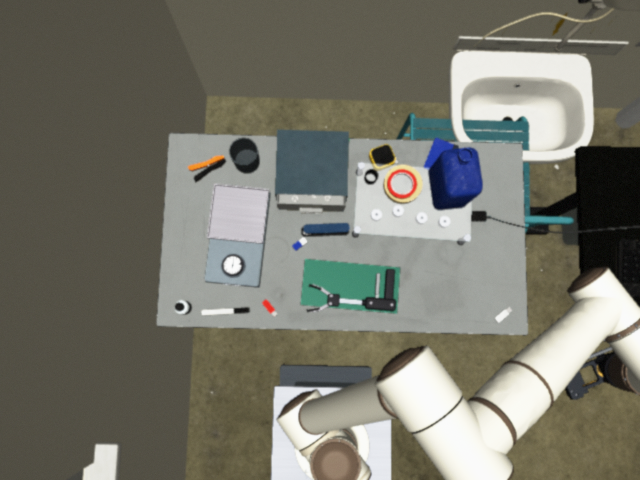

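View pics/side0.png

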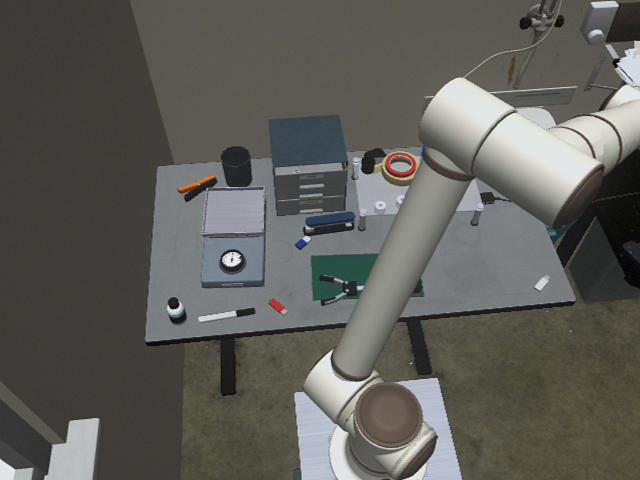

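View pics/wrist0.png

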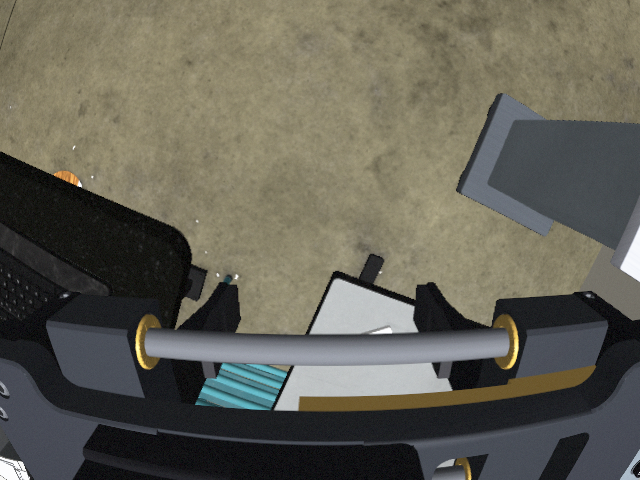

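The top view shows the scale at (237,235) with its dial at (232,265), the mat with the reacher pointing left at (350,288), and four barrels under the riser at about (376,214), (398,211), (421,218) and (445,221). I'll measure these positions now.

```bash
python3 - <<'E'
from h import *
for c in ['top','side']:
    img,d,P=snap(c,c+'1')
    for n,z in [('scale',.05),('dial_center',.063),('pan',.07),('riser',.068),('barrel_1',.025),('mat',.003),('reacher',.02),('reacher_grip',.018),('reacher_jaws',.018),('zero_mark',.06),('pointer_tip',.06),('stapler',.03),('ink_bottle_3',.05),('usb_stick_0',.01),('marker_1',.01),('rubber',.01)]:
        for q in spotter.find_in(c,n)[:5]:
            uv=q['centre']; print(c,n,round(q['conf'],2),np.round(uv,1),np.round(atz(P,c,uv,z),3)[:2],np.round(pt(P,c,d,uv),3))
print(r.sense()['time_s'])
E
```

```text
top scale 0.86 [236.2 236. ] [0.553 0.274] [0.552 0.273 0.06 ]
top scale 0.65 [231.5 265.8] [0.471 0.283] [0.47  0.282 0.057]
top dial_center 0.95 [235.9 235.7] [0.552 0.273] [0.552 0.274 0.06 ]
top riser 0.87 [421.5 198.3] [ 0.669 -0.231] [ 0.67  -0.232  0.063]
top mat 0.57 [338.8 280. ] [ 0.444 -0.011] [ 0.443 -0.011  0.01 ]
top reacher 0.64 [374.2 299.2] [ 0.392 -0.109] [ 0.392 -0.108  0.024]
top reacher_grip 0.98 [378.4 301.2] [ 0.387 -0.121] [ 0.386 -0.119  0.032]
top reacher_grip 0.74 [231.5 263. ] [0.482 0.288] [0.478 0.283 0.053]
top reacher_grip 0.2 [223.5 311.7] [0.348 0.304] [0.348 0.304 0.014]
top reacher_jaws 0.83 [376.8 297.6] [ 0.397 -0.116] [ 0.396 -0.115  0.029]
top zero_mark 0.54 [232.4 262.5] [0.479 0.28 ] [0.479 0.28  0.06 ]
top stapler 0.97 [325.5 230.9] [0.578 0.03 ] [0.574 0.03  0.048]
top ink_bottle_3 0.64 [184.9 307.1] [0.357 0.403] [0.356 0.401 0.056]
top ink_bottle_3 0.47 [232.6 264. ] [0.476 0.28 ] [0.475 0.28  0.055]
top ink_bottle_3 0.19 [327.7 231.8] [0.572 0.024] [0.573 0.024 0.044]
top usb_stick_0 0.55 [271.3 308.3] [0.36  0.174] [0.361 0.174 0.007]
t
[... 591 characters left out ...]
0.02 ]
side reacher_grip 0.65 [224.5 313. ] [0.347 0.303] [0.349 0.304 0.014]
side reacher_grip 0.38 [303.4 243.9] [0.526 0.102] [0.529 0.102 0.013]
side reacher_jaws 0.6 [343.4 287. ] [0.388 0.018] [0.387 0.018 0.02 ]
side zero_mark 0.93 [234.6 258.3] [0.47  0.272] [0.473 0.273 0.056]
side stapler 0.87 [326.1 220.7] [0.585 0.037] [0.572 0.039 0.046]
side ink_bottle_3 0.72 [175.6 312. ] [0.343 0.41 ] [0.336 0.408 0.061]
side usb_stick_0 0.72 [278.7 302.8] [0.366 0.176] [0.365 0.176 0.011]
side usb_stick_0 0.35 [233.5 262. ] [0.494 0.28 ] [0.462 0.276 0.057]
side marker_1 0.75 [226. 317.] [0.34  0.301] [0.337 0.3   0.016]
side marker_1 0.67 [342.2 287.9] [0.391 0.02 ] [0.395 0.019 0.003]
1.85
```

```bash
python3 - <<'E'
import cv2
a=cv2.imread('pics/top0.png')
cv2.imwrite('pics/top_c.png',cv2.resize(a[130:340,150:490],None,fx=2.3,fy=2.3,interpolation=cv2.INTER_CUBIC))
E
```

```text
(no output)
```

View pics/top_c.png

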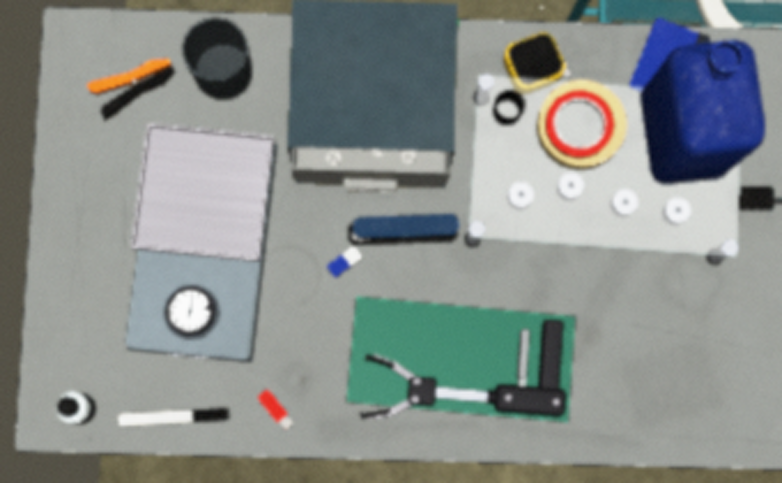

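move_arm(
  series=[
    [[0, 0, 0, 0.55, 0.8, 0, 1], [0, 0, 0, 0.55, 0.8, 0, 1], [0, 0, 0, 0.55, 0.8, 0, 1], [0, 0, 0, 0.55, 0.8, 0, 1], [0, 0, 0, 0.55, 0.8, 0, 1], [0, 0, 0, 0.55, 0.8, 0, 1], [0, 0, 0, 0.2, 0.9, 0, 1], [0, 0, 0, 0.1, 0.95, 0, 1], [0, 0, 0, 0.1, 0.95, 0, 1], [0, 0, 0, 0.1, 0.95, 0, 1], [0, 0, 0, 0, 0.95, 0, 1], [0, 0, 0, 0, 0.95, 0, 1], [0, 0, 0, 0, 0.95, 0, 1], [0, 0, 0, 0, 0.95, -0.2, 1], [0, 0, 0, 0, 0.95, -0.4, 1], [0, 0, 0, 0, 0.9, -0.4, 1], [0, 0, 0, 0, 0, -0.4, 1], [0, 0, 0, 0, 0, 0, 1]],
  ],
)

```text
time_s: 4.1
tcp_pos: [0.4686, 0.3017, 0.21]
ee_rot: [[0.014, -0.379, 0.925], [0.002, 0.925, 0.379], [-1.0, -0.004, 0.014]]
wrist_force: [-0.9, -0.2, -0.0]
gripper_width: 1.003
```

```bash
python3 - <<'E'
from h import *
s=r.sense(); print(s['time_s'],s['tcp_pos'],s['joints'])
img,d,P=snap('wrist','w1')
for n in ['zero_mark','pointer_tip','dial_center','pointer']:
    for q in spotter.trace('wrist',n)[:3]:
        print(n,round(q['conf'],2),np.round(q['centre'],1),q['mask'].sum(),np.round(atz(P,'wrist',q['centre'],.06),4),np.round(pt(P,'wrist',d,q['centre']),4))
img,d,P=snap('top','top2')
a=img[130:340,150:490,::-1]
cv2.imwrite('pics/top2_c.png',cv2.resize(a,None,fx=2.3,fy=2.3,interpolation=cv2.INTER_CUBIC))
E
```

```text
4.1 [0.46857414 0.30169925 0.21000175] [  49.68860675   19.48103371  -16.53284111    0.70447026  -53.39093168
 -117.83406229]
zero_mark 0.82 [294.7 236.3] 5097 [0.4698 0.2779 0.06  ] [0.471  0.278  0.0562]
pointer_tip 0.61 [296.3 238.6] 116 [0.4709 0.2795 0.06  ] [0.4715 0.2796 0.0582]
dial_center 0.82 [280.4 255. ] 37992 [0.4863 0.2735 0.06  ] [0.4877 0.2736 0.0563]
dial_center 0.36 [65.5 29.5] 3572 [0.3836 0.0507 0.06  ] [0.3821 0.017  0.0232]
```

View pics/w1.png

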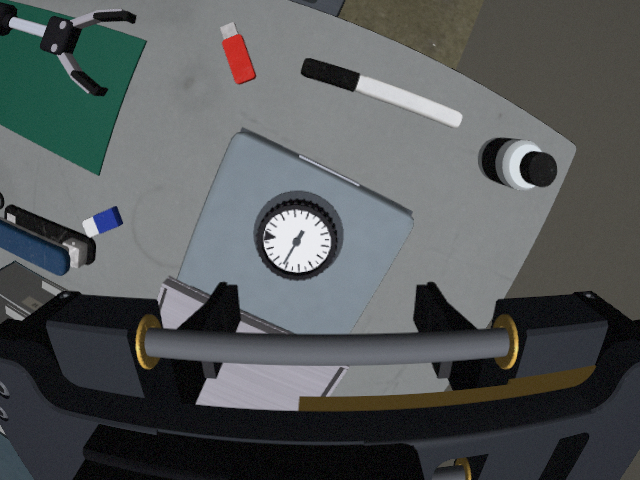

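View pics/top2_c.png

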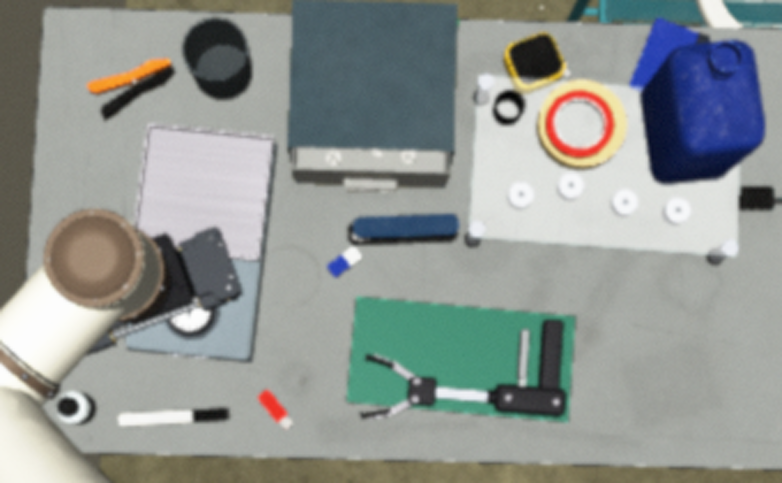

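The wrist view shows the dial at (297,239). The wedge zero mark is at about (270,237) and the pointer runs towards (286,263). I'll rectify the dial face to measure the angles.

```bash
cat >> h.py <<'E'
def ortho(f,cx,cy,z,half,n=600):
    D=np.load(f'pics/{f}.npz'); P={'mtx':D['mtx'],'pose':D['pose']}; cam=str(D['cam'])
    # image up=+x, right=-y
    ii,jj=np.mgrid[0:n,0:n]; X=cx+half-(ii+.5)*2*half/n; Y=cy+half-(jj+.5)*2*half/n
    K=P['mtx'];T=P['pose']; p=np.stack([X,Y,np.full_like(X,z)],-1)-T[:3,3]; c=p@T[:3,:3]
    if cam=='wrist':
        rr=np.hypot(c[...,0],c[...,1]);t=np.arctan2(rr,c[...,2]);a=c[...,0]/rr*t;b=c[...,1]/rr*t
    else: a=c[...,0]/c[...,2];b=c[...,1]/c[...,2]
    return cv2.remap(D['img'],(K[0,0]*a+K[0,2]).astype('f4'),(K[1,1]*b+K[1,2]).astype('f4'),cv2.INTER_CUBIC)[:,:,::-1]
E
python3 - <<'E'
from h import *
o=ortho('w1',.471,.2785,.06,.04); cv2.imwrite('pics/o1.png',o)
o=ortho('w1',.53,.27,.055,.16); cv2.imwrite('pics/o1b.png',o)
E
```

```text
(no output)
```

View pics/o1.png

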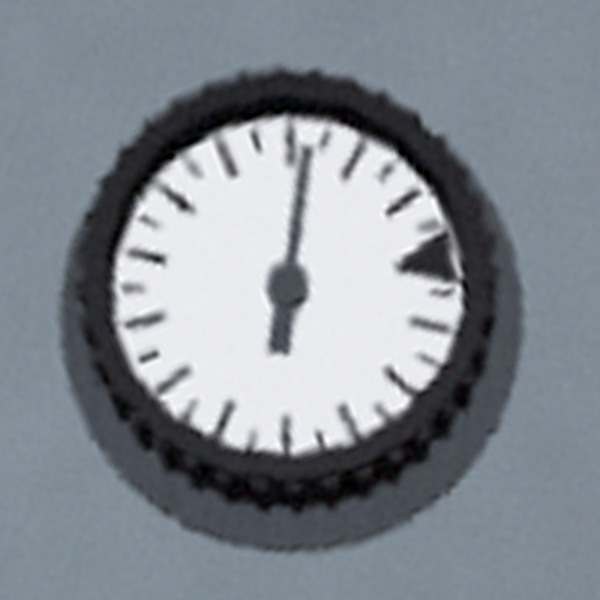

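View pics/o1b.png

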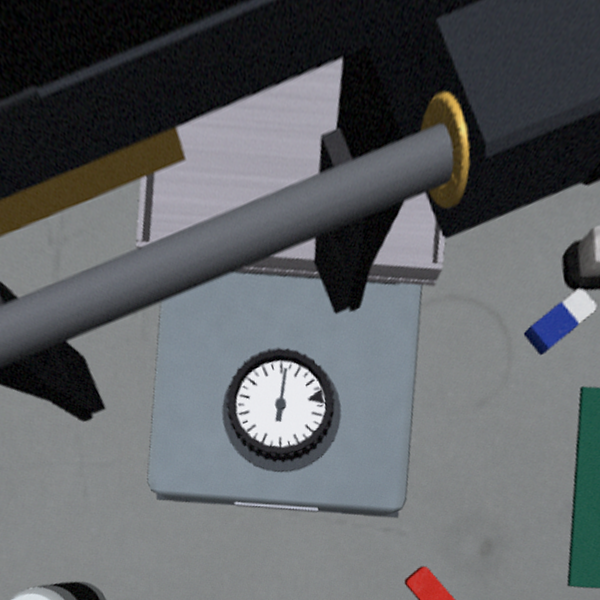

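move_arm(
  series=[
    [[0, 0, 0, 0.07, -0.36, -0.4, 1], [0, 0, 0, 0, 0, -0.4, 1], [0, 0, 0, 0, 0, 0, 1]],
  ],
)

```text
time_s: 4.78
tcp_pos: [0.4757, 0.2788, 0.1679]
ee_rot: [[0.025, -0.376, 0.926], [0.012, 0.927, 0.376], [-1.0, 0.002, 0.027]]
wrist_force: [0.2, 0.2, -0.8]
gripper_width: 1.002
```

```bash
python3 - <<'E'
from h import *
s=r.sense(); print(s['time_s'],s['tcp_pos'],s['joints'])
img,d,P=snap('wrist','w2')
o=ortho('w2',.471,.2785,.06,.04); cv2.imwrite('pics/o2.png',o)
for f in ['w1','w2']: print(np.load(f'pics/{f}.npz')['pose'][:3,3])
E
```

```text
4.775 [0.47568853 0.27884012 0.16792823] [  47.48454128   21.49480642  -20.69417419    0.80457099  -46.36766067
 -115.96364559]
[0.39277258 0.27095344 0.3005904 ]
[0.39888573 0.2474231  0.25741237]
```

View pics/o2.png

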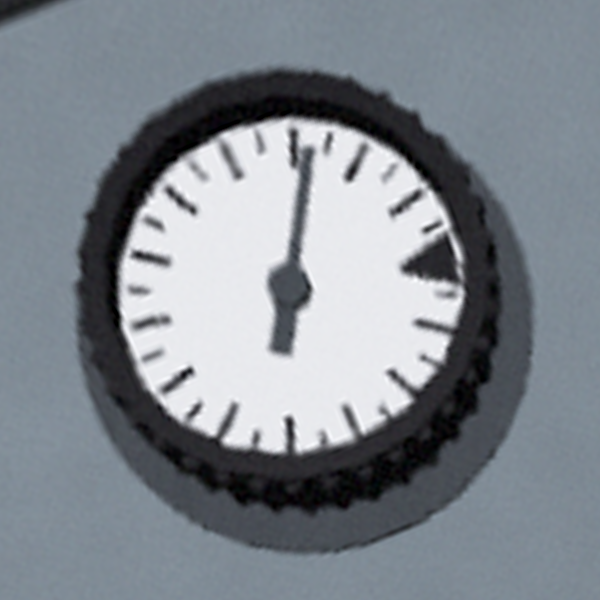

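View pics/w2.png

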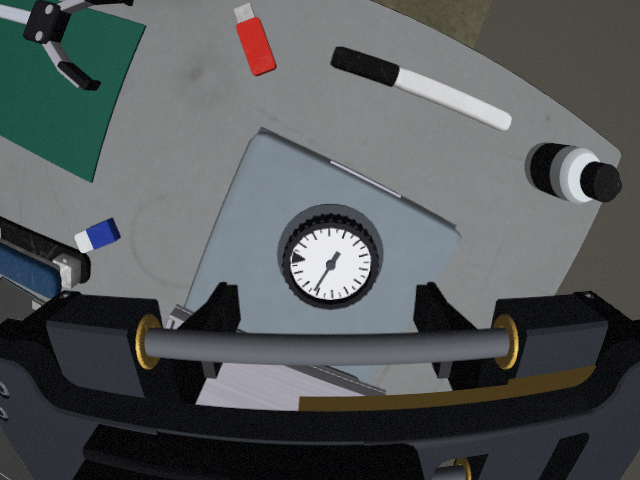

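move_arm(
  series=[
    [[-0.09, 0.18, 0, -0.045, 0.017, -0.4, 1], [0, 0, 0, 0, 0, -0.2, 1], [0, 0, 0, 0, 0, 0, 1]],
  ],
)

```text
time_s: 5.2
tcp_pos: [0.4745, 0.2815, 0.1334]
ee_rot: [[0.003, -0.376, 0.926], [0.003, 0.926, 0.376], [-1.0, 0.002, 0.004]]
wrist_force: [-0.8, -0.3, -0.5]
gripper_width: 1.002
```

move_arm(
  series=[
    [[0, 0, 0, -0.025, -0.03, -0.2, 1], [0, 0, 0, 0, 0, -0.06, 1], [0, 0, 0, 0, 0, 0, 1]],
  ],
)

```text
time_s: 5.58
tcp_pos: [0.473, 0.2798, 0.1171]
ee_rot: [[0.004, -0.377, 0.926], [0.003, 0.926, 0.377], [-1.0, 0.002, 0.005]]
wrist_force: [-0.5, 0.1, -0.6]
gripper_width: 1.001
```

Tips are at about 47 mm. Now I'll close on the ring (56/87 ≈ 0.64).

move_arm(
  series=[
    [[0, 0, 0, 0, 0, 0, 0.55], [0, 0, 0, 0, 0, 0, 0.55], [0, 0, 0, 0, 0, 0, 0.55], [0, 0, 0, 0, 0, 0, 0.55]],
  ],
)

```text
time_s: 6.08
tcp_pos: [0.4734, 0.2802, 0.118]
ee_rot: [[0.005, -0.377, 0.926], [0.005, 0.926, 0.377], [-1.0, 0.002, 0.007]]
wrist_force: [-0.4, 1.1, -1.4]
gripper_width: 0.639
```

move_arm(
  series=[
    [[0, 0, 0.8, 0, 0, 0, 0.55], [0, 0, 0.8, 0, 0, 0, 0.55], [0, 0, 0.8, 0, 0, 0, 0.55], [0, 0, 0.8, 0, 0, 0, 0.55], [0, 0, 0.8, 0, 0, 0, 0.55], [0, 0, 0.8, 0, 0, 0, 0.55], [0, 0, 0.8, 0, 0, 0, 0.55], [0, 0, 0.8, 0, 0, 0, 0.55], [0, 0, 0.8, 0, 0, 0, 0.55], [0, 0, 0, 0, 0, 0, 0.55], [0, 0, 0, 0, 0, 0, 0.55]],
  ],
)

```text
time_s: 7.45
tcp_pos: [0.4731, 0.2806, 0.118]
ee_rot: [[-0.002, -0.989, 0.149], [0.008, 0.149, 0.989], [-1.0, 0.003, 0.008]]
wrist_force: [0.6, 0.4, 0.4]
gripper_width: 0.632
```

move_arm(
  series=[
    [[0, 0, 0.75, 0, 0, 0, 0.55], [0, 0, 0.72, 0, 0, 0, 0.55], [0, 0, 0, 0, 0, 0, 0.55], [0, 0, 0, 0, 0, 0, 0.55]],
  ],
)

```text
time_s: 7.95
tcp_pos: [0.473, 0.2806, 0.118]
ee_rot: [[-0.004, -0.999, -0.054], [0.008, -0.054, 0.998], [-1.0, 0.003, 0.008]]
wrist_force: [0.5, 0.9, -0.1]
gripper_width: 0.635
```

```bash
python3 - <<'E'
from h import *
s=r.sense(); print(s['time_s'],s['tcp_pos'],s['ee_rot'][:,2])
img,d,P=snap('wrist','w3')
o=ortho('w3',.473,.28,.06,.04); cv2.imwrite('pics/o3.png',np.hstack([o]))
E
```

```text
7.95 [0.47300222 0.28057246 0.1180076 ] [-0.05433769  0.99848925  0.00816265]
```

View pics/o3.png

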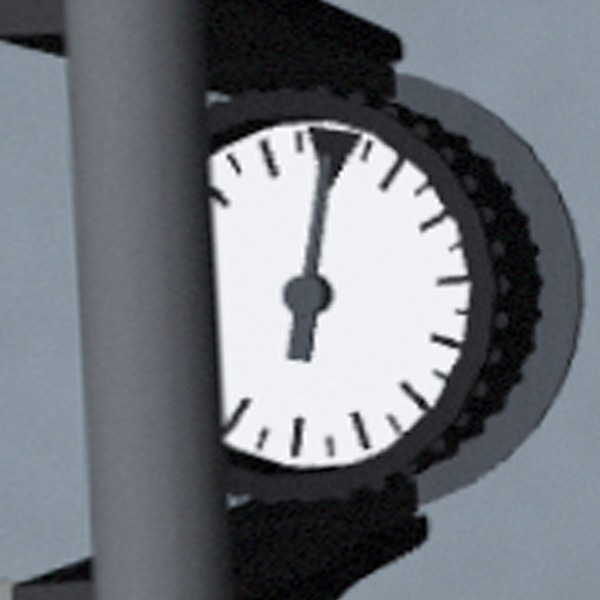

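The wedge is under the pointer. I'll release the ring, lift and check it.

move_arm(
  series=[
    [[0, 0, 0, 0, 0, 0, 0.8], [0, 0, 0, 0, 0, 0, 0.8], [0, 0, 0, 0, 0, 0, 0.8], [0, 0, 0, 0, 0, 0.3, 0.8], [0, 0, 0, 0, -0.3, 0.5, 0.8], [0, 0, 0, 0, 0, 0, 0.8], [0, 0, 0, 0, 0, 0, 0.8]],
  ],
)

```text
time_s: 8.88
tcp_pos: [0.4727, 0.2621, 0.1665]
ee_rot: [[-0.005, -0.999, -0.052], [0.007, -0.052, 0.999], [-1.0, 0.004, 0.007]]
wrist_force: [-0.8, 0.4, 1.3]
gripper_width: 0.797
```

```bash
python3 - <<'E'
from h import *
s=r.sense(); print(s['time_s'],s['tcp_pos'],s['ee_rot'][:,2])
img,d,P=snap('wrist','w4')
for z in [.058]:
  o=ortho('w4',.473,.28,z,.03); cv2.imwrite('pics/o4.png',np.hstack([o]))
E
```

```text
8.875 [0.47273569 0.26208084 0.16651463] [-0.05214266  0.99861338  0.00724242]
```

View pics/o4.png

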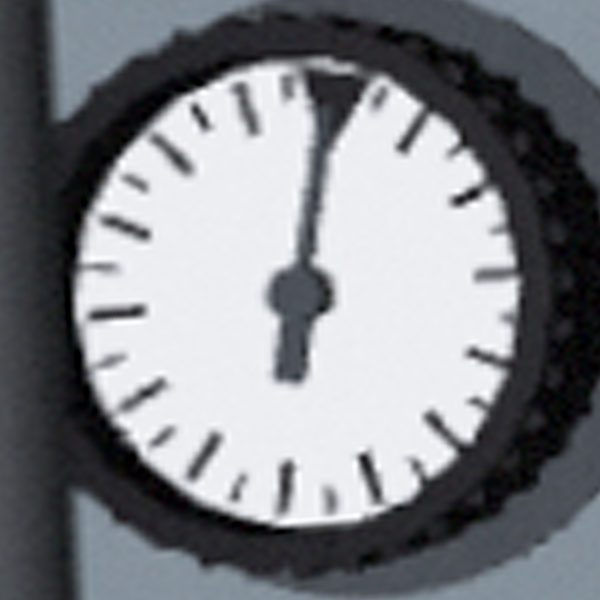

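The wedge and pointer agree to about 1.5° (around 0.5 mm), so the dial is zeroed and released. Next, the positions of the reacher and barrels from the top view.

```bash
python3 - <<'E'
from h import *
img,d,P=snap('top','top3')
f=lambda c:(150+c[0]/2.3,130+c[1]/2.3)
for n,c,z in [('grip',(538,355),.033),('gearend',(565,400),.033),('pivot',(420,390),.03),('jawU',(367,357),.027),('jawL',(364,414),.027),('b1',(521,194),.025),('b2',(571,185),.025),('b3',(625,202),.025),('b4',(678,210),.025),('postL',(473,233),.03),('postR',(717,255),.03),('rFL',(470,238),.068),('rFR',(737,254),.068),('matBL',(347,402),.003),('matBR',(570,420),.003),('matTL',(357,297),.003),('matTR',(576,316),.003)]:
    uv=f(c); print(n,np.round(atz(P,'top',uv,z),3)[:2],np.round(pt(P,'top',d,uv),3))
cab=pt(P,'top',d,f((370,80))); can=pt(P,'top',d,f((705,130)));print(cab,can, pt(P,'top',d,f((725,55))))
E
```

```text
grip [ 0.432 -0.134] [ 0.435 -0.137  0.007]
gearend [ 0.38  -0.166] [ 0.381 -0.171  0.002]
pivot [0.387 0.006] [0.388 0.006 0.023]
jawU [0.425 0.07 ] [0.426 0.07  0.019]
jawL [0.358 0.072] [0.358 0.072 0.017]
b1 [ 0.629 -0.113] [ 0.621 -0.108  0.067]
b2 [ 0.642 -0.174] [ 0.632 -0.167  0.07 ]
b3 [ 0.623 -0.24 ] [ 0.614 -0.231  0.068]
b4 [ 0.615 -0.305] [ 0.606 -0.294  0.069]
postL [ 0.579 -0.054] [ 0.57  -0.05   0.077]
postR [ 0.559 -0.351] [ 0.553 -0.341  0.067]
rFL [ 0.566 -0.048] [ 0.566 -0.048  0.063]
rFR [ 0.555 -0.364] [ 0.555 -0.365  0.065]
matBL [0.372 0.093] [ 0.373  0.093 -0.004]
matBR [ 0.357 -0.177] [ 0.357 -0.178 -0.002]
matTL [0.5   0.084] [0.501 0.084 0.001]
matTR [ 0.484 -0.184] [ 0.485 -0.185 -0.004]
[0.7167056  0.0744507  0.19372107] [ 0.65755199 -0.28185601  0.24234322] [0.30131108 0.06624437 1.56419405]
```

move_arm(
  series=[
    [[0, 0, 0.78, 0, -0.3, 0.4, 1], [0, 0, 0.78, -0.1, -0.5, 0.4, 1], [0, 0, 0.78, -0.1, -0.6, 0.3, 1], [0, 0, 0.78, -0.1, -0.6, 0.2, 1], [0, 0, 0.78, -0.1, -0.6, 0.1, 1], [0, 0, 0.78, -0.1, -0.6, 0, 1], [0, 0, 0.78, -0.1, -0.6, 0, 1], [0, 0, 0.78, -0.1, -0.6, 0, 1], [0, 0, 0.78, 0, -0.6, 0, 1], [0, 0, 0.78, 0, -0.6, 0, 1], [0, 0, 0.78, 0, -0.6, 0, 1], [0, 0, 0.78, 0, 0, 0, 1], [0, 0, 0.78, 0, 0, 0, 1], [0, 0, 0.78, 0, 0, 0, 1], [0, 0, 0, 0, 0, 0, 1]],
  ],
)

```text
time_s: 10.85
tcp_pos: [0.4266, -0.1188, 0.2415]
ee_rot: [[-0.012, 0.061, -0.998], [-0.017, -0.998, -0.061], [-1.0, 0.016, 0.013]]
wrist_force: [-0.1, 0.0, -0.0]
gripper_width: 1.0
```

```bash
python3 - <<'E'
from h import *
s=r.sense(); print(s['time_s'],s['tcp_pos'],s['joints'],s['ee_rot'][:,2],s['ee_rot'][:,0])
img,d,P=snap('wrist','w5')
E
```

```text
10.85 [ 0.42655017 -0.11878616  0.24145203] [  6.11166564   7.12233596 -28.46923995   1.10606955 -55.22648786
  86.73642892] [-0.99806679 -0.06067842  0.01344691] [-0.01241957 -0.01727649 -0.99977361]
```

View pics/w5.png

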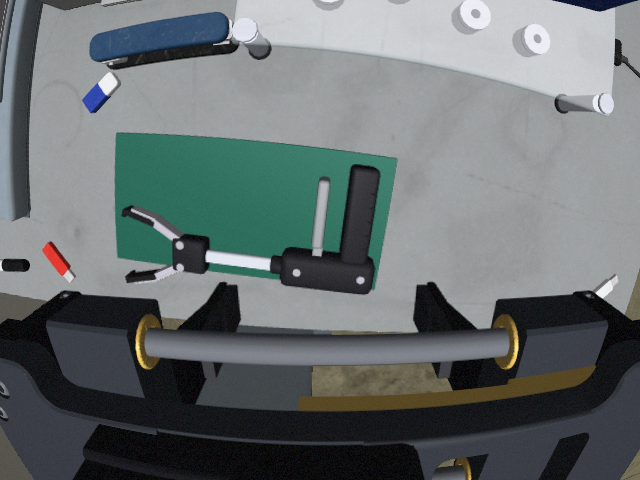

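```bash
python3 - <<'E'
from h import *
print(np.load('pics/w5.npz')['pose'][:3,3])
o=ortho('w5',.42,-.05,.03,.15); cv2.imwrite('pics/o5.png',o)
E
```

```text
[ 0.51003997 -0.111971    0.33209411]
```

View pics/o5.png

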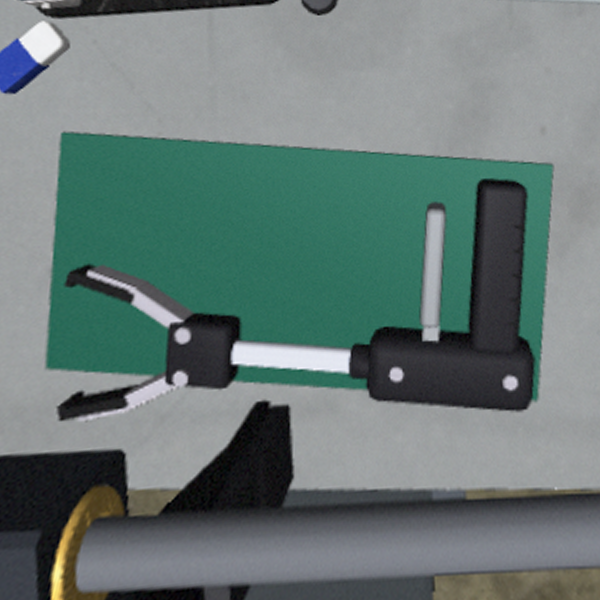

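The ortho view shows the trigger's front face near column 425 and the handle's back face near column 522, 49 mm apart as expected. The reacher's x axis is at azimuth about 86.5°. I'll align above the grip.

move_arm(
  series=[
    [[0.12, -0.09, -0.45, -0.08, -0.29, -0.5, 1], [0, 0, -0.43, 0, 0, -0.6, 1], [0, 0, 0, 0, 0, -0.6, 1], [0, 0, 0, 0, 0, 0, 1]],
  ],
)

```text
time_s: 11.4
tcp_pos: [0.4226, -0.1361, 0.1373]
ee_rot: [[0.002, -0.072, -0.997], [-0.0, -0.997, 0.072], [-1.0, 0.0, -0.002]]
wrist_force: [0.2, -0.4, -0.0]
gripper_width: 0.999
```

```bash
python3 - <<'E'
from h import *
s=r.sense(); print(s['time_s'],s['tcp_pos'],s['joints'],s['ee_rot'][:,2],s['ee_rot'][:,0])
img,d,P=snap('wrist','w6')
print(P['pose'][:3,3])
o=ortho('w6',.42,-.10,.03,.1); cv2.imwrite('pics/o6.png',o)
E
```

```text
11.4 [ 0.42262391 -0.13614749  0.1373094 ] [ 3.24976960e+00  1.55904305e+01 -3.60405850e+01  3.38565642e-02
 -3.82457809e+01  8.26083058e+01] [-0.99741922  0.07176453 -0.00217954] [ 2.16766937e-03 -2.43302434e-04 -9.99997621e-01]
[ 0.50469757 -0.14167501  0.22921702]
```

View pics/o6.png

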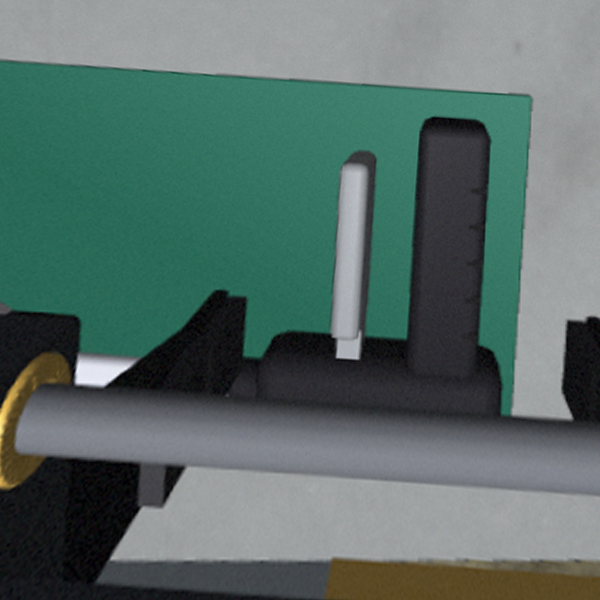

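move_arm(
  series=[
    [[0, 0, 0.1, 0, 0, -0.5, 1], [0, 0, 0, 0, 0, -0.35, 1], [0, 0, 0, 0, 0, -0.1, 1], [0, 0, 0, 0, 0, 0, 1]],
  ],
)

```text
time_s: 11.95
tcp_pos: [0.4301, -0.1357, 0.0869]
ee_rot: [[0.021, -0.055, -0.998], [-0.001, -0.998, 0.055], [-1.0, -0.0, -0.021]]
wrist_force: [0.1, 0.6, 1.0]
gripper_width: 0.999
```

```bash
python3 - <<'E'
from h import *
s=r.sense(); print(s['time_s'],s['tcp_pos'],s['joints'],s['joint_velocities'],s['wrist_force'])
E
```

```text
11.95 [ 0.4300986  -0.13568451  0.08687227] [  3.31502285  21.10861708 -38.64658585   0.26423675 -29.03595237
  83.28050166] [ 0.14753444 -0.9232228   0.93081962  0.27857719 -0.37394499 -0.1086648 ] [0.05098042 0.59418846 1.04251141]
```

move_arm(
  series=[
    [[0, 0.15, 0, -0.12, 0, 0, 1], [0, 0, 0, 0, 0, 0, 1]],
  ],
)

```text
time_s: 12.2
tcp_pos: [0.4236, -0.1356, 0.0888]
ee_rot: [[0.003, -0.055, -0.998], [-0.001, -0.998, 0.055], [-1.0, 0.001, -0.003]]
wrist_force: [-0.6, -0.5, -0.1]
gripper_width: 0.994
```

move_arm(
  series=[
    [[0, 0.02, 0, -0.02, 0, -0.13, 1], [0, 0.02, 0, -0.02, 0, -0.1, 1], [0, 0, 0, 0, 0, 0, 1]],
  ],
)

```text
time_s: 12.58
tcp_pos: [0.4212, -0.1356, 0.0747]
ee_rot: [[-0.002, -0.055, -0.998], [-0.001, -0.998, 0.055], [-1.0, 0.001, 0.002]]
wrist_force: [0.4, 0.0, -0.4]
gripper_width: 1.003
```

Now close to the part-squeeze carry width: trigger at about 4 mm, so 46 mm, which is 0.53.

move_arm(
  series=[
    [[0, 0, 0, 0, 0, 0, 0.53], [0, 0, 0, 0, 0, 0, 0.53], [0, 0, 0, 0, 0, 0, 0.53], [0, 0, 0, 0, 0, 0, 0.53], [0, 0, 0, 0, 0, 0, 0.53]],
  ],
)

```text
time_s: 13.2
tcp_pos: [0.4214, -0.1357, 0.0747]
ee_rot: [[-0.002, -0.055, -0.998], [-0.001, -0.998, 0.055], [-1.0, 0.001, 0.002]]
wrist_force: [-0.2, -1.3, -0.5]
gripper_width: 0.563
```

```bash
python3 - <<'E'
from h import *
s=r.sense(); print(s['time_s'],s['tcp_pos'],s['gripper_width'])
img,d,P=snap('wrist','w7')
img,d,P=snap('side','s7')
cv2.imwrite('pics/s7c.png',cv2.resize(img[130:340,140:560,::-1],None,fx=1.9,fy=1.9))
E
```

```text
13.2 [ 0.4213674  -0.13569318  0.07465494] 0.5631314559030162
```

View pics/w7.png

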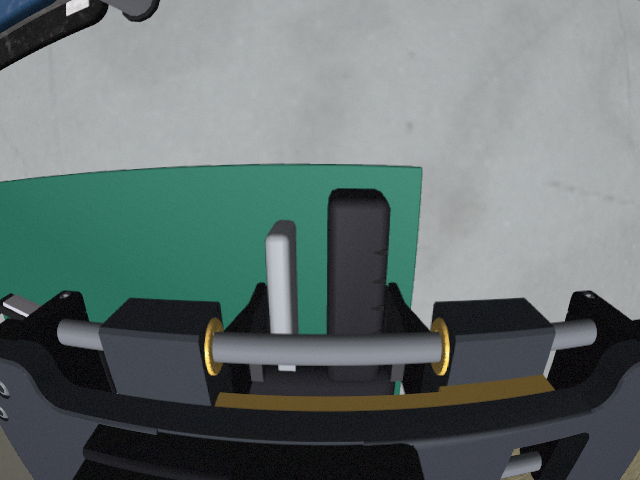

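View pics/s7c.png

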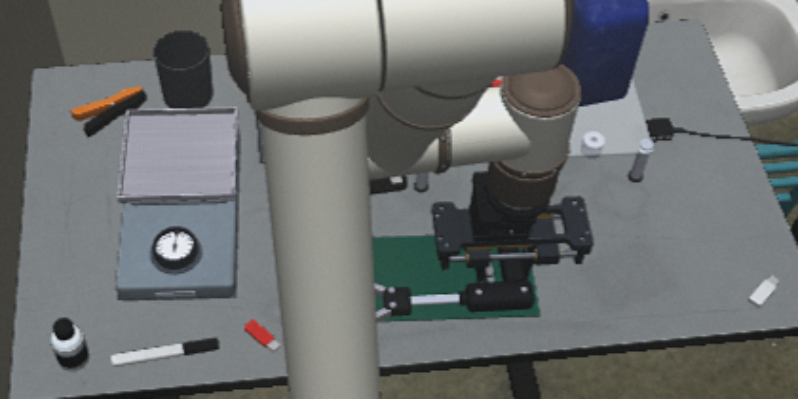

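move_arm(
  series=[
    [[0, 0, 0, 0, 0, 0, 0.48], [0, 0, 0, 0, 0, 0, 0.48], [0, 0, 0, 0, 0, 0, 0.48]],
  ],
)

```text
time_s: 13.68
tcp_pos: [0.4215, -0.1358, 0.0747]
ee_rot: [[-0.001, -0.056, -0.998], [-0.001, -0.998, 0.056], [-1.0, 0.001, 0.001]]
wrist_force: [0.1, -0.2, -0.2]
gripper_width: 0.487
```

move_arm(
  series=[
    [[0, 0, 0, 0, 0, 0, 0.525], [0, 0, 0, 0, 0, 0, 0.525], [0, 0, 0, 0, 0, 0, 0.525], [0, 0, 0, 0, 0, 0, 0.525]],
  ],
)

```text
time_s: 14.18
tcp_pos: [0.4215, -0.1354, 0.0747]
ee_rot: [[-0.001, -0.055, -0.998], [-0.001, -0.998, 0.055], [-1.0, 0.001, 0.001]]
wrist_force: [0.3, 0.5, -0.5]
gripper_width: 0.528
```

move_arm(
  series=[
    [[0, 0, 0, 0, 0, 0.15, 0.525], [0, 0, 0, 0, 0, 0.3, 0.525], [0, 0, 0, 0, 0, 0.4, 0.525], [0, 0, 0, 0, 0, 0.4, 0.525], [0, 0, 0, 0, 0, 0, 0.525], [0, 0, 0, 0, 0, 0, 0.525]],
  ],
)

```text
time_s: 14.92
tcp_pos: [0.4188, -0.1358, 0.1516]
ee_rot: [[-0.006, -0.057, -0.998], [-0.001, -0.998, 0.057], [-1.0, 0.001, 0.006]]
wrist_force: [-0.6, 0.0, -2.4]
gripper_width: 0.529
```

```bash
python3 - <<'E'
from h import *
s=r.sense(); print(s['time_s'],s['tcp_pos'],s['gripper_width'],s['wrist_force'],s['moment'])
img,d,P=snap('wrist','w8')
img,d,P=snap('top','t8')
cv2.imwrite('pics/t8c.png',cv2.resize(img[130:340,150:490,::-1],None,fx=2.3,fy=2.3,interpolation=cv2.INTER_CUBIC))
E
```

```text
14.925 [ 0.41879723 -0.13579722  0.15161327] 0.5293032673867529 [-0.63831334  0.03034601 -2.4064271 ] [-0.16892314  0.13532403 -0.02664893]
```

View pics/w8.png

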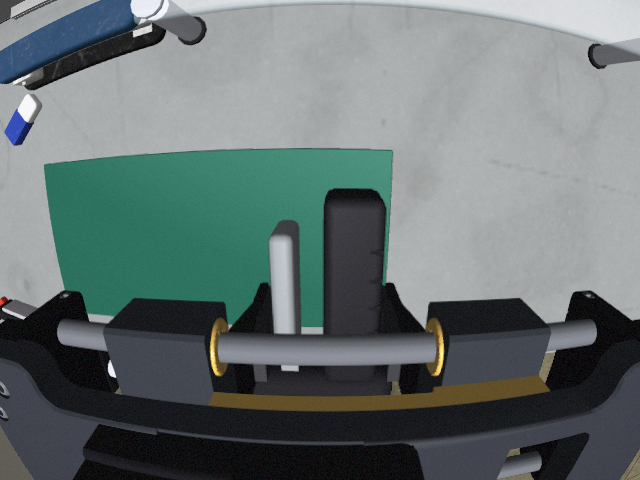

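View pics/t8c.png

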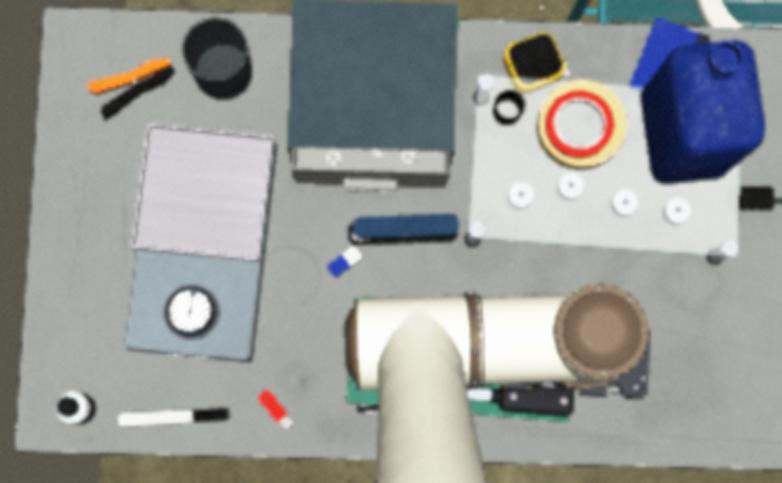

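move_arm(
  series=[
    [[0, 0, -0.4, -0.3, -0.2, 0, 0.525], [0, 0, -0.7, -0.4, -0.3, 0, 0.525], [0, 0, -0.8, -0.4, -0.3, 0, 0.525], [0, 0, -0.8, -0.4, -0.3, 0, 0.525], [0, 0, -0.8, -0.3, -0.3, 0, 0.525], [0, 0, -0.8, -0.2, -0.3, 0, 0.525], [0, 0, -0.8, -0.2, -0.3, 0, 0.525], [0, 0, -0.8, 0, -0.3, 0, 0.525], [0, 0, -0.8, 0, -0.2, 0, 0.525], [0, 0, -0.8, 0, -0.2, 0, 0.525], [0, 0, -0.8, 0, 0, 0, 0.525], [0, 0, -0.8, 0, 0, 0, 0.525], [0, 0, -0.8, 0, 0, 0, 0.525], [0, 0, -0.8, 0, 0, 0, 0.525], [0, 0, -0.6, 0, 0, 0, 0.525], [0, 0, 0, 0, 0, 0, 0.525], [0, 0, 0, 0, 0, 0, 0.525]],
  ],
)

```text
time_s: 17.15
tcp_pos: [0.257, -0.2999, 0.1393]
ee_rot: [[-0.019, -0.989, 0.148], [0.042, 0.148, 0.988], [-0.999, 0.025, 0.039]]
wrist_force: [-0.2, 0.4, -2.1]
gripper_width: 0.527
```

```bash
python3 - <<'E'
from h import *
s=r.sense(); print(s['time_s'],s['tcp_pos'],s['gripper_width'],s['joints'])
img,d,P=snap('wrist','w9')
img,d,P=snap('top','t9')
cv2.imwrite('pics/t9c.png',cv2.resize(img[130:340,150:490,::-1],None,fx=2.3,fy=2.3,interpolation=cv2.INTER_CUBIC))
E
```

```text
17.15 [ 0.25704006 -0.29986616  0.13927705] 0.5268663512853514 [-26.6433191   12.15493198 -39.89472435  -2.58905068 -40.02095575
  20.14214783]
```

View pics/w9.png

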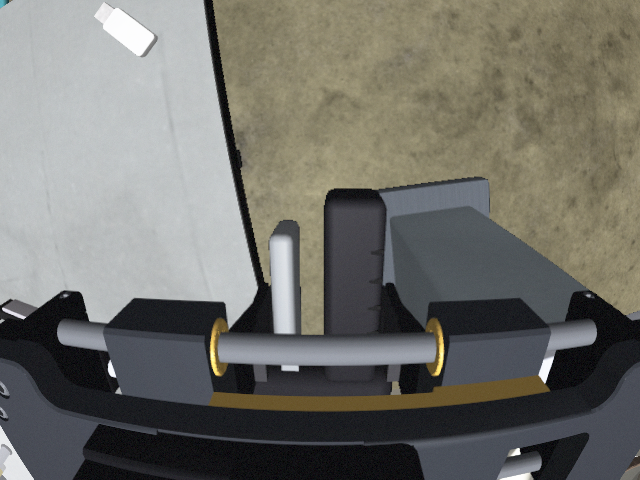

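View pics/t9c.png

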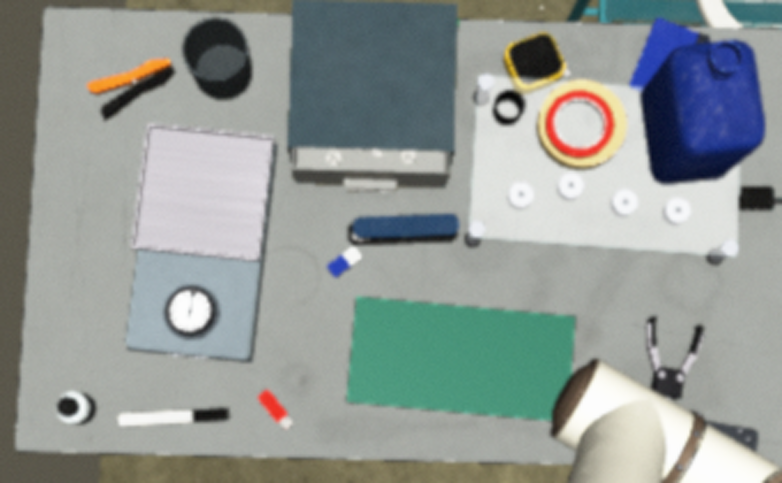

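```bash
cat >> h.py <<'E'
def jaws(s=None):
    s=s or r.sense(); R=s['ee_rot']; p=s['tcp_pos']
    rx=-R[:,1]; rz=-R[:,0]; ry=np.cross(rz,rx)
    # reacher frame origin: tcp is at (0,8,72)
    o=p-8e-3*ry-72e-3*rz
    return o,rx,ry,rz
def rp(v,s=None):
    o,rx,ry,rz=jaws(s); return o+rx*v[0]+ry*v[1]+rz*v[2]
E
python3 - <<'E'
from h import *
D=np.load('pics/t9.npz');P={'mtx':D['mtx'],'pose':D['pose']}
f=lambda c:(150+c[0]/2.3,130+c[1]/2.3)
j=rp((.195,.048,.015));print('jaw pred',j, rp((.212,.048,.015)))
for c in [(652,320),(699,329)]: print(atz(P,'top',f(c),j[2]+.009))
img=D['img']; cv2.imwrite('pics/t9d.png',cv2.resize(img[195:285,340:490,::-1],None,fx=5.2,fy=5.2,interpolation=cv2.INTER_CUBIC))
E
```

```text
jaw pred [ 0.45503223 -0.28675331  0.07923952] [ 0.47184102 -0.28926184  0.07882535]
[ 0.47148259 -0.25821009  0.08823952]
[ 0.4624041  -0.31267356  0.08823952]
```

View pics/t9d.png

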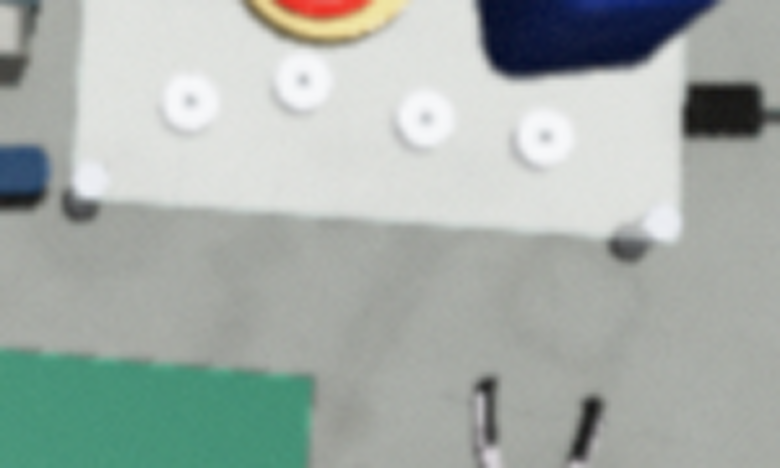

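```bash
python3 - <<'E'
from h import *
D=np.load('pics/t9.npz');P={'mtx':D['mtx'],'pose':D['pose']}
f=lambda c:(340+c[0]/5.2,195+c[1]/5.2)
for n,c,z in [('b1',(190,102),.025),('b2',(303,82),.025),('b3',(427,118),.025),('b4',(545,137),.025),('postRb',(630,243),.002),('postRt',(662,222),.06),('postLb',(80,205),.002),('postLt',(90,178),.06),('tipL',(485,380),.088),('tipR',(594,400),.088)]:
    print(n,np.round(atz(P,'top',f(c),z)[:2],4))
E
```

```text
b1 [ 0.6287 -0.1126]
b2 [ 0.6414 -0.1737]
b3 [ 0.6233 -0.2409]
b4 [ 0.6146 -0.3048]
postRb [ 0.5616 -0.3564]
postRt [ 0.5636 -0.3578]
postLb [ 0.5747 -0.0557]
postLt [ 0.5791 -0.0562]
tipL [ 0.4743 -0.2577]
tipR [ 0.4654 -0.3136]
```

move_arm(
  series=[
    [[-0.3, -0.14, 0, 0.4, -0.06, 0, 0.525], [0, 0, 0, 0.4, 0, -0.3, 0.525], [0, 0, 0, 0, 0, -0.3, 0.525], [0, 0, 0, 0, 0, 0, 0.525], [0, 0, 0, 0, 0, 0, 0.525]],
  ],
)

```text
time_s: 17.88
tcp_pos: [0.3071, -0.3039, 0.1033]
ee_rot: [[0.003, -0.989, 0.146], [-0.002, 0.146, 0.989], [-1.0, -0.003, -0.002]]
wrist_force: [-0.1, 0.3, -2.5]
gripper_width: 0.526
```

move_arm(
  series=[
    [[0, 0, 0, 0.05, -0.03, -0.25, 0.525], [0, 0, 0, 0.05, 0, -0.15, 0.525], [0, 0, 0, 0, 0, 0, 0.525], [0, 0, 0, 0, 0, 0, 0.525]],
  ],
)

```text
time_s: 18.38
tcp_pos: [0.3142, -0.3065, 0.0812]
ee_rot: [[0.008, -0.989, 0.145], [-0.005, 0.145, 0.989], [-1.0, -0.008, -0.004]]
wrist_force: [-0.2, -0.3, -2.1]
gripper_width: 0.531
```

```bash
cat >> h.py <<'E'
def topcrop(name,x0=340,y0=195,w=150,h=90,k=5.2):
    img,d,P=snap('top',name); cv2.imwrite(f'pics/{name}c.png',cv2.resize(img[y0:y0+h,x0:x0+w,::-1],None,fx=k,fy=k,interpolation=cv2.INTER_CUBIC)); return P
E
python3 - <<'E'
from h import *
s=r.sense(); print(s['time_s'],s['tcp_pos'],s['gripper_width'],rp((.195,.048,.015)))
P=topcrop('t10')
snap('side','s10')
E
```

```text
18.375 [ 0.31416553 -0.30647245  0.08118194] 0.5310379808893093 [ 0.51333952 -0.29553337  0.02564766]
```

View pics/t10c.png

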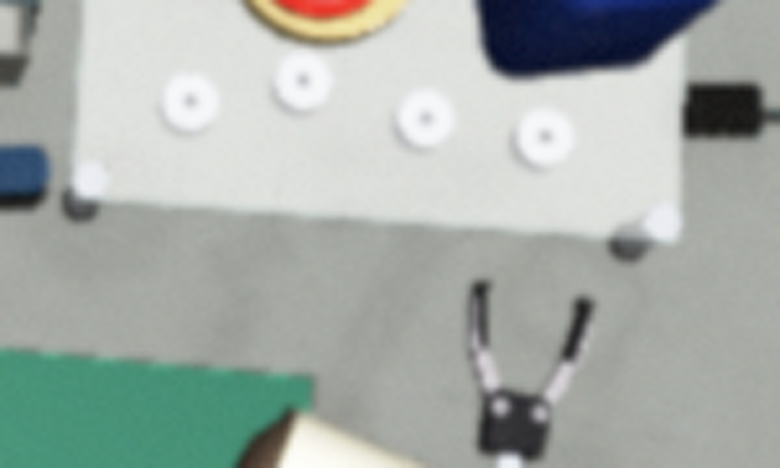

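View pics/s10.png

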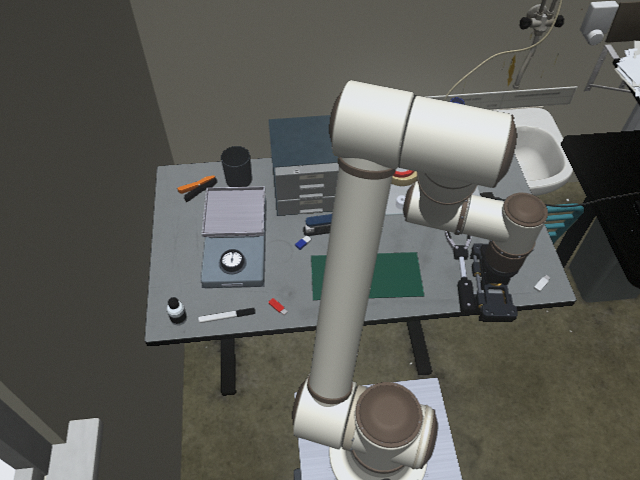

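```bash
python3 - <<'E'
from h import *
D=np.load('pics/t10.npz');P={'mtx':D['mtx'],'pose':D['pose']}
f=lambda c:(340+c[0]/5.2,195+c[1]/5.2)
q=[atz(P,'top',f(c),z)[:2] for c,z in [((481,286),.033),((585,301),.033),((515,425),.039)]]
m=(q[0]+q[1])/2; print(q,m, np.degrees(np.arctan2(*(m-q[2])[::-1])), m-r.sense()['tcp_pos'][:2])
E
```

```text
[array([ 0.53113504, -0.26794352]), array([ 0.52450049, -0.32354718]), array([ 0.45657696, -0.28422   ])] [ 0.52781777 -0.29574535] -9.18970102577973 [0.21367901 0.01071236]
```

move_arm(
  series=[
    [[0.04, 0.06, 0, 0.15, -0.02, -0.08, 0.525], [0, 0, 0, 0.25, -0.03, 0, 0.525], [0, 0, 0, 0.25, -0.03, 0, 0.525], [0, 0, 0, 0.25, -0.03, 0, 0.525], [0, 0, 0, 0.25, -0.03, 0, 0.525], [0, 0, 0, 0, 0, 0, 0.525], [0, 0, 0, 0, 0, 0, 0.525]],
  ],
)

```text
time_s: 19.35
tcp_pos: [0.3896, -0.3156, 0.0762]
ee_rot: [[0.0, -0.99, 0.144], [0.0, 0.144, 0.99], [-1.0, -0.0, 0.0]]
wrist_force: [-1.0, 0.0, -2.3]
gripper_width: 0.525
```

```bash
python3 - <<'E'
from h import *
P=topcrop('t11')
E
```

```text
(no output)
```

View pics/t11c.png

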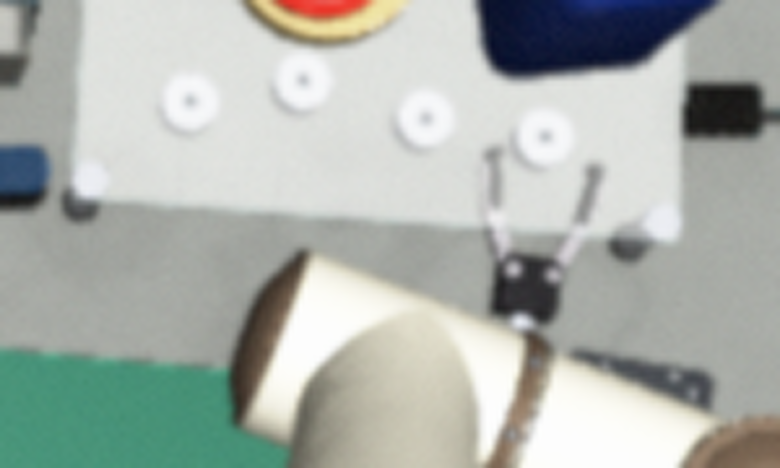

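move_arm(
  series=[
    [[0, 0, 0, 0.23, -0.01, 0, 0.525], [0, 0, 0, 0.23, -0.01, 0, 0.525], [0, 0, 0, 0, 0, 0, 0.525], [0, 0, 0, 0, 0, 0, 0.525]],
  ],
)

```text
time_s: 19.9
tcp_pos: [0.4188, -0.3169, 0.0764]
ee_rot: [[0.001, -0.989, 0.145], [0.0, 0.145, 0.989], [-1.0, -0.001, 0.0]]
wrist_force: [-1.1, 0.2, -3.2]
gripper_width: 0.527
```

```bash
python3 - <<'E'
from h import *
P=topcrop('t12')
E
```

```text
(no output)
```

View pics/t12c.png

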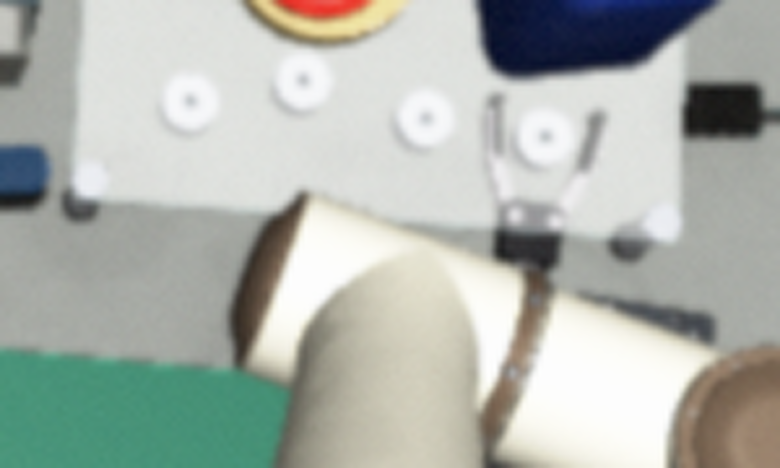

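The jaws straddle barrel 4: the tip midpoint is at (548,106) and the barrel at (545,137). Squeeze.

move_arm(
  series=[
    [[0, 0, 0, 0, 0, 0, 0.38], [0, 0, 0, 0, 0, 0, 0.38], [0, 0, 0, 0, 0, 0, 0.38], [0, 0, 0, 0, 0, 0, 0.38], [0, 0, 0, 0, 0, 0, 0.38]],
  ],
)

```text
time_s: 20.58
tcp_pos: [0.4182, -0.3169, 0.0766]
ee_rot: [[0.001, -0.989, 0.145], [0.0, 0.145, 0.989], [-1.0, -0.001, 0.0]]
wrist_force: [0.3, 0.2, -2.3]
gripper_width: 0.438
```

```bash
python3 - <<'E'
from h import *
P=topcrop('t13')
print(r.sense()['gripper_width'])
E
```

```text
0.43700896699683445
```

View pics/t13c.png

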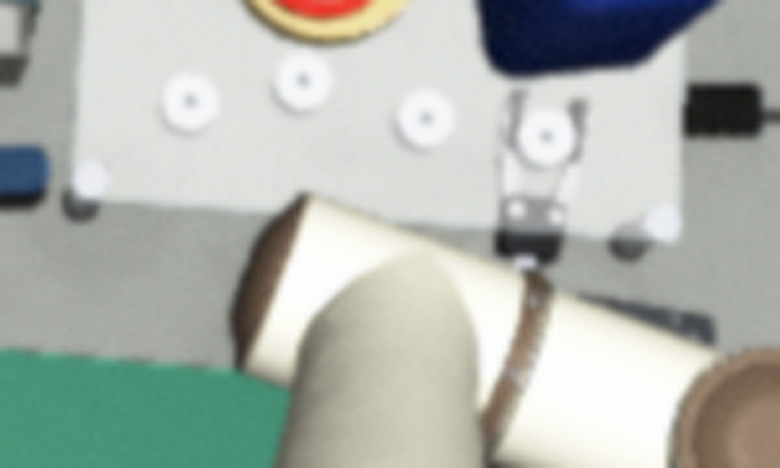

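move_arm(
  series=[
    [[0, 0, 0, 0, 0, 0.2, 0.38], [0, 0, 0, -0.1, 0.01, 0, 0.38], [0, 0, 0, -0.3, 0.04, 0, 0.38], [0, 0, 0, -0.4, 0.05, 0, 0.38], [0, 0, 0, -0.4, 0.05, 0, 0.38], [0, 0, 0, -0.4, 0.05, 0, 0.38], [0, 0, 0, -0.4, 0.05, 0, 0.38], [0, 0, 0, -0.2, 0, 0, 0.38], [0, 0, 0, 0, 0, 0.3, 0.38], [0, 0, 0, 0, 0, 0.5, 0.38], [0, 0, 0, 0, 0, 0.5, 0.38], [0, 0, 0, 0, 0, 0, 0.38]],
  ],
)

```text
time_s: 22.12
tcp_pos: [0.2708, -0.2985, 0.1689]
ee_rot: [[-0.006, -0.989, 0.149], [0.004, 0.149, 0.989], [-1.0, 0.007, 0.003]]
wrist_force: [-0.0, -0.2, -2.8]
gripper_width: 0.438
```

```bash
python3 - <<'E'
from h import *
P=topcrop('t14')
print(r.sense()['joints'])
E
```

```text
[-24.46039767   9.15451993 -38.91020556  -0.12780092 -42.56479665
  15.97009661]
```

View pics/t14c.png

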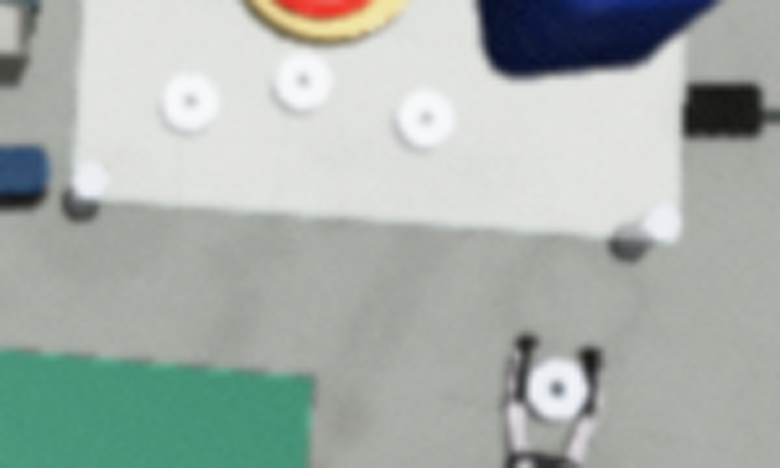

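```bash
python3 - <<'E'
from h import *
P=topcrop('t15',195,170,85,120,5)
f=lambda c:(150+c[0]/2.3,130+c[1]/2.3)
for c,z in [((148,125),.078),((275,137),.078),((260,260),.078),((133,247),.078),((292,178),.03),((292,150),.19),((454,185),.03)]: print(np.round(atz(P,'top',f(c),z),3))
E
```

```text
[0.689 0.336 0.078]
[0.679 0.186 0.078]
[0.531 0.198 0.078]
[0.543 0.346 0.078]
[0.641 0.167 0.03 ]
[0.636 0.158 0.19 ]
[ 0.637 -0.03   0.03 ]
```

View pics/t15c.png

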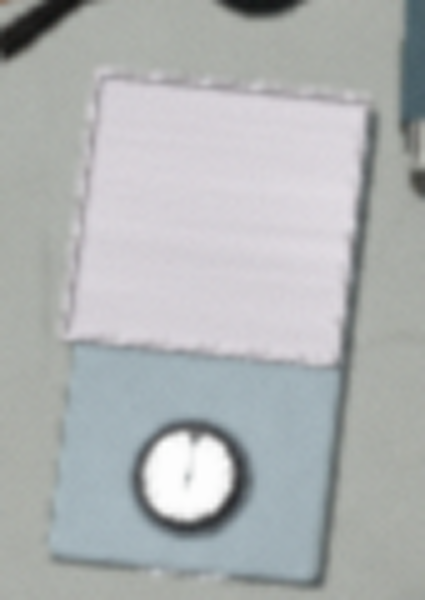

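```bash
python3 - <<'E'
from h import *
D=np.load('pics/t14.npz');P={'mtx':D['mtx'],'pose':D['pose']}
s=r.sense(); b=atz(P,'top',(340+556/5.2,195+388/5.2),.1175)[:2]
off=b-s['tcp_pos'][:2]; az0=np.degrees(np.arctan2(-s['ee_rot'][1,1],-s['ee_rot'][0,1]))
print('barrel',b,'off',off,'toolaz',az0)
rot=lambda v,a:np.array([[np.cos(a),-np.sin(a)],[np.sin(a),np.cos(a)]])@v
loc=rot(off,-np.radians(az0)); print('local',loc)
c=np.array([.612,.2685])
for n,p in dict(A=(.033,.033),B=(.033,-.033),C=(-.033,.033),D=(-.033,-.033)).items():
    w=c+rot(np.array(p),np.radians(-4.2)); print(n,w,'tcp',w-rot(loc,np.radians(-4.2)))
E
```

```text
barrel [ 0.46773109 -0.28695623] off [0.19853872 0.01059759] toolaz -8.591237959200923
local [0.19472785 0.04013721]
A [0.64732824 0.29899452] tcp [0.45018376 0.27322661]
B [0.64249452 0.23317176] tcp [0.44535004 0.20740386]
C [0.58150548 0.30382824] tcp [0.384361   0.27806033]
D [0.57667176 0.23800548] tcp [0.37952728 0.21223758]
```

move_arm(
  series=[
    [[0, 0, 0.2, 0.3, 0.3, 0, 0.38], [0, 0, 0.2, 0.35, 0.6, 0, 0.38], [0, 0, 0.15, 0.35, 0.6, 0, 0.38], [0, 0, 0, 0.3, 0.7, 0, 0.38], [0, 0, 0, 0.2, 0.7, 0, 0.38], [0, 0, 0, 0, 0.7, 0, 0.38], [0, 0, 0, 0, 0.7, 0, 0.38], [0, 0, 0, 0, 0.7, 0, 0.38], [0, 0, 0, 0, 0.7, 0, 0.38], [0, 0, 0, 0, 0.7, 0, 0.38], [0, 0, 0, 0, 0.7, 0, 0.38], [0, 0, 0, 0.1, 0.7, 0, 0.38], [0, 0, 0, 0.2, 0.6, 0, 0.38], [0, 0, 0, 0.3, 0.4, 0, 0.38], [0, 0, 0, 0.3, 0, 0, 0.38], [0, 0, 0, 0, 0, 0, 0.38], [0, 0, 0, 0, 0, 0, 0.38]],
  ],
)

```text
time_s: 24.35
tcp_pos: [0.3801, 0.2178, 0.1313]
ee_rot: [[-0.122, -0.986, 0.117], [-0.066, 0.126, 0.99], [-0.99, 0.113, -0.08]]
wrist_force: [0.5, 1.4, -2.2]
gripper_width: 0.495
```

```bash
python3 - <<'E'
from h import *
P=topcrop('t16',195,160,130,130,4.5)
s=r.sense();print(s['joints'],np.degrees(np.arctan2(-s['ee_rot'][1,1],-s['ee_rot'][0,1])))
E
```

```text
[ 49.52043017  18.59385172 -31.3951756   -3.85400938 -47.47672346
 -53.71199575] -7.242393936797985
```

View pics/t16c.png

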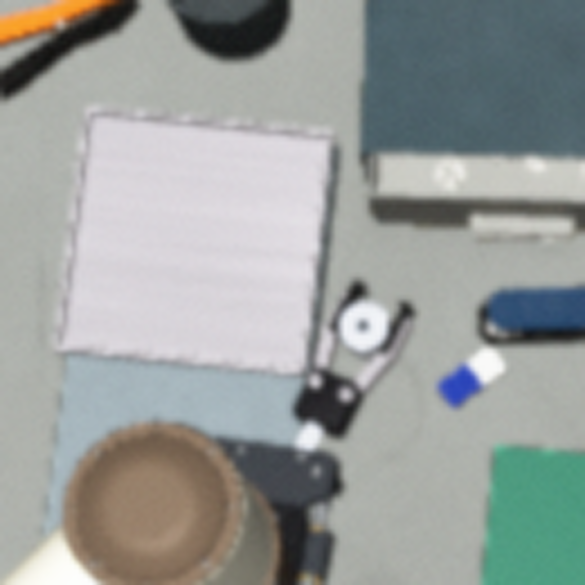

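Something went wrong. The tool dropped to z = 0.131 and tilted during the fast traverse, and the reacher has turned in the grip. I'll look before moving.

```bash
python3 - <<'E'
from h import *
img,d,P=snap('wrist','w16')
img,d,P=snap('side','s16')
cv2.imwrite('pics/s16c.png',cv2.resize(img[150:340,140:380,::-1],None,fx=3,fy=3,interpolation=cv2.INTER_CUBIC))
D=np.load('pics/t16.npz')
print([np.round(pt({'mtx':D['mtx'],'pose':D['pose']},'top',D['d'],(195+u/4.5,160+v/4.5)),3) for u,v in [(352,326),(376,326),(363,312),(330,405),(310,435),(410,308),(357,288)]])
E
```

```text
[array([0.564, 0.173, 0.062]), array([0.564, 0.158, 0.065]), array([0.572, 0.166, 0.067]), array([0.515, 0.184, 0.066]), array([0.496, 0.195, 0.068]), array([0.577, 0.138, 0.057]), array([0.589, 0.171, 0.053])]
```

View pics/w16.png

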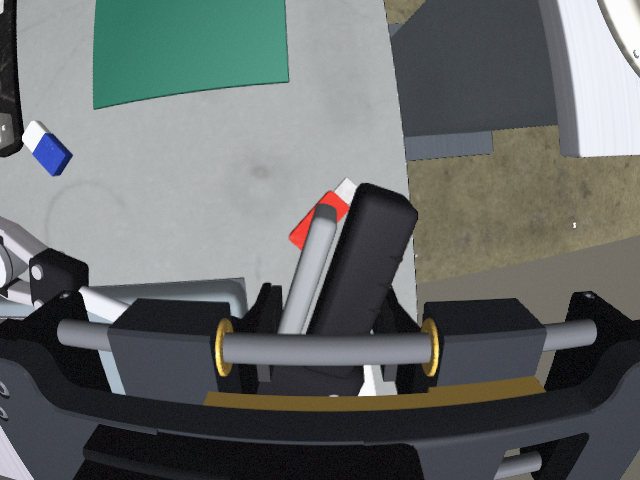

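View pics/s16c.png

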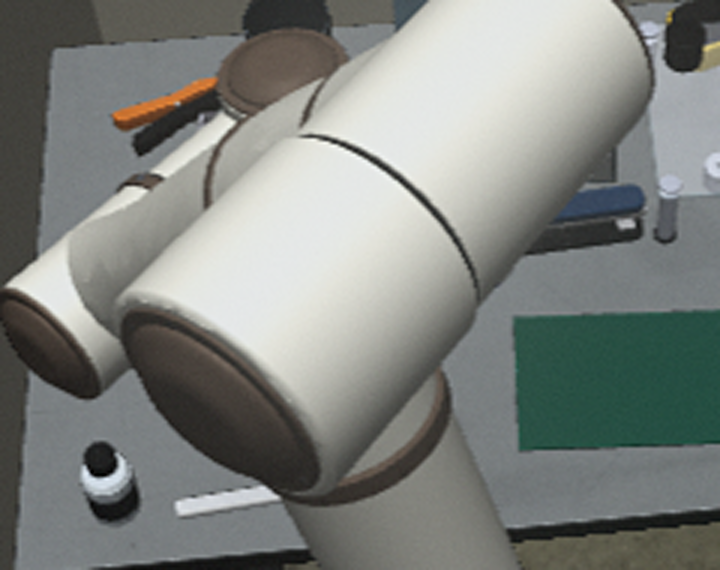

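The reacher is twisted about 20° in the grip, and the barrel is still clamped with its top at about z = 0.066. I'll lift slowly first, then correct the tilt in small pieces.

move_arm(
  series=[
    [[0, 0, 0, 0, -0.05, 0.15, 0.38], [0, 0, 0, 0, -0.05, 0.2, 0.38], [0, 0, 0, 0, 0, 0.2, 0.38], [0, 0, 0, 0, 0, 0.2, 0.38], [0.1, -0.2, 0, 0, 0, 0.1, 0.38], [0.12, -0.22, 0, 0, 0, 0.1, 0.38], [0.12, -0.22, 0, 0, 0, 0, 0.38], [0, 0, 0, 0, 0, 0, 0.38]],
  ],
)

```text
time_s: 25.5
tcp_pos: [0.3806, 0.213, 0.1958]
ee_rot: [[-0.02, -0.993, 0.119], [-0.009, 0.119, 0.993], [-1.0, 0.019, -0.011]]
wrist_force: [-0.1, -0.0, -2.5]
gripper_width: 0.499
```

```bash
python3 - <<'E'
from h import *
P=topcrop('t17',195,160,130,130,4.5)
img,d,P=snap('wrist','w17')
E
```

```text
(no output)
```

View pics/t17c.png

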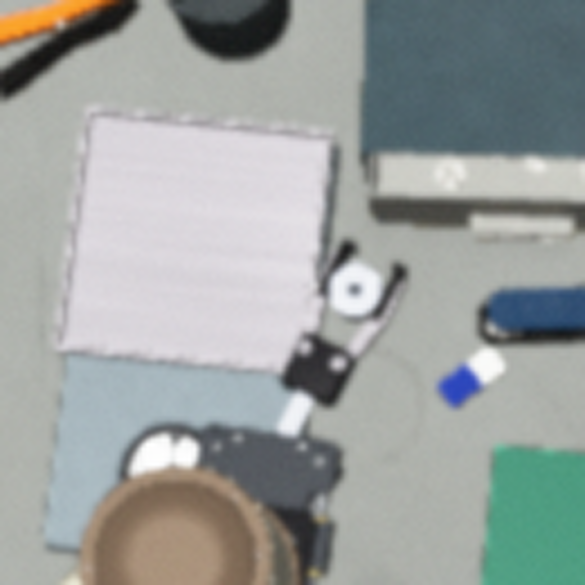

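View pics/w17.png

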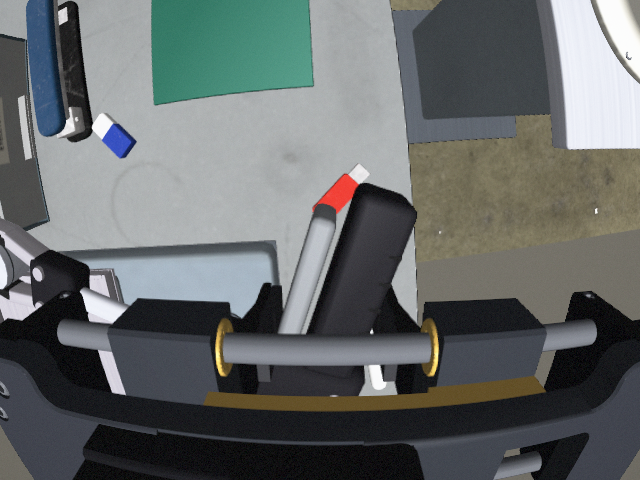

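```bash
python3 - <<'E'
from h import *
D=np.load('pics/t17.npz');P={'mtx':D['mtx'],'pose':D['pose']}
f=lambda u,v:(195+u/4.5,160+v/4.5)
for n,u,v in [('bar',342,289),('bar',368,289),('bar',354,275),('blk',320,358),('blk',312,380),('blk',330,385),('shaft',290,415),('tipL',347,247),('tipR',399,270)]:
    print(n,np.round(pt(P,'top',D['d'],f(u,v)),3))
s=r.sense(); b=atz(P,'top',f(354,289),.125)[:2];k=atz(P,'top',f(318,370),.13)[:2]; print(b,k,np.degrees(np.arctan2(*(b-k)[::-1])),b-s['tcp_pos'][:2])
E
```

```text
bar [0.571 0.173 0.145]
bar [0.572 0.159 0.142]
bar [0.579 0.167 0.144]
blk [0.531 0.184 0.142]
blk [0.518 0.189 0.142]
blk [0.515 0.178 0.146]
shaft [0.498 0.201 0.139]
tipL [0.596 0.172 0.14 ]
tipR [0.584 0.142 0.135]
[0.57449257 0.1677637 ] [0.52563369 0.18640214] -20.880602457469738 [ 0.19336911 -0.04574842]
```

move_arm(
  series=[
    [[0, 0, 0.2, 0.05, 0.15, 0, 0.38], [0.02, -0.03, 0.27, 0.1, 0.2, 0, 0.38], [0.02, -0.03, 0.27, 0.1, 0.2, 0, 0.38], [0, -0.03, 0.27, 0.15, 0.2, 0, 0.38], [0, 0, 0.27, 0.15, 0.2, 0, 0.38], [0, 0, 0.27, 0.15, 0.1, 0, 0.38], [0, 0, 0.27, 0.15, 0.1, 0, 0.38], [0, 0, 0.2, 0.1, 0, 0, 0.38], [0, 0, 0, 0, 0, 0, 0.38], [0, 0, 0, 0, 0, 0, 0.38]],
  ],
)

```text
time_s: 26.85
tcp_pos: [0.4442, 0.2916, 0.1934]
ee_rot: [[-0.005, -0.983, -0.184], [-0.008, -0.184, 0.983], [-1.0, 0.006, -0.007]]
wrist_force: [-0.2, -0.6, -2.2]
gripper_width: 0.497
```

```bash
python3 - <<'E'
from h import *
P=topcrop('t18',195,160,130,130,4.5)
E
```

```text
(no output)
```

View pics/t18c.png

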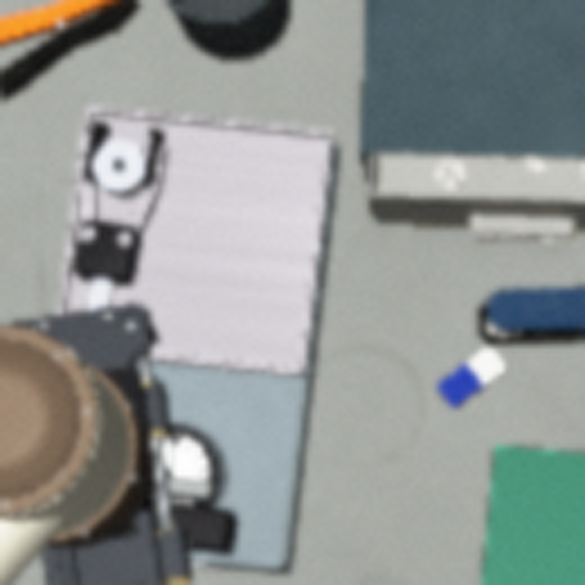

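```bash
python3 - <<'E'
from h import *
D=np.load('pics/t18.npz');P={'mtx':D['mtx'],'pose':D['pose']}
f=lambda u,v:(195+u/4.5,160+v/4.5)
c=np.array([.612,.2685]);a=np.radians(-4.2)
for u,v,z in [(119,165,.141),(100,130,.141),(156,135,.141),(107,250,.145)]:
    w=atz(P,'top',f(u,v),z); q=w[:2]-c; print(w,'pan',[q[0]*np.cos(a)+q[1]*np.sin(a),-q[0]*np.sin(a)+q[1]*np.cos(a)])
E
```

```text
[0.64050206 0.30448035 0.141     ] pan [np.float64(0.02579038054362942), np.float64(0.0379711667895575)]
[0.66089477 0.31642807 0.141     ] pan [np.float64(0.0452532930605544), np.float64(0.05138032507555327)]
[0.65883911 0.28404241 0.141     ] pan [np.float64(0.0455750218629982), np.float64(0.018931079551327883)]
[0.58958048 0.30822405 0.145     ] pan [np.float64(-0.025268632847058953), np.float64(0.03797540082324483)]
```

move_arm(
  series=[
    [[0, 0, 0, 0.1, -0.08, -0.1, 0.38], [0, 0, 0, 0, 0, -0.2, 0.38], [0, 0, 0, 0, 0, -0.2, 0.38], [0, 0, 0, 0, 0, -0.2, 0.38], [0, 0, 0, 0, 0, 0, 0.38], [0, 0, 0, 0, 0, 0, 0.38]],
  ],
)

```text
time_s: 27.65
tcp_pos: [0.4498, 0.2858, 0.1476]
ee_rot: [[-0.006, -0.983, -0.185], [-0.01, -0.184, 0.983], [-1.0, 0.008, -0.008]]
wrist_force: [-0.4, -0.4, -1.8]
gripper_width: 0.499
```

```bash
python3 - <<'E'
from h import *
D=snap('top','t19'); 
f=lambda u,v:(195+u/4.5,160+v/4.5)
topcrop('t19',195,160,130,130,4.5)
E
```

```text
(no output)
```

View pics/t19c.png

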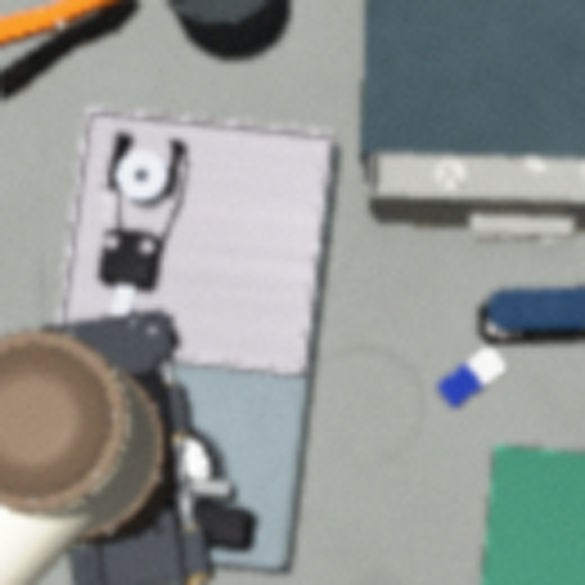

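```bash
python3 - <<'E'
from h import *
D=np.load('pics/t19.npz');P={'mtx':D['mtx'],'pose':D['pose']}
f=lambda u,v:(195+u/4.5,160+v/4.5)
for u,v in [(130,175),(154,175),(142,190),(130,160),(120,260),(140,260),(220,250),(250,200)]: print(np.round(pt(P,'top',D['d'],f(u,v)),3))
E
```

```text
[0.646 0.305 0.095]
[0.646 0.291 0.093]
[0.638 0.298 0.091]
[0.654 0.306 0.096]
[0.595 0.309 0.092]
[0.593 0.296 0.102]
[0.607 0.253 0.069]
[0.639 0.237 0.065]
```

move_arm(
  series=[
    [[0, 0, 0, 0, 0, 0, 0.52], [0, 0, 0, 0, 0, 0, 0.53], [0, 0, 0, 0, 0, 0, 0.53], [0, 0, 0, 0, 0, 0, 0.53]],
  ],
)

```text
time_s: 28.25
tcp_pos: [0.4503, 0.2864, 0.1492]
ee_rot: [[-0.004, -0.983, -0.184], [-0.007, -0.184, 0.983], [-1.0, 0.005, -0.006]]
wrist_force: [0.4, -0.2, -3.3]
gripper_width: 0.535
```

```bash
python3 - <<'E'
from h import *
topcrop('t20',195,160,130,130,4.5)
img,d,P=snap('wrist','w20')
D=np.load('pics/t20.npz');P={'mtx':D['mtx'],'pose':D['pose']}
f=lambda u,v:(195+u/4.5,160+v/4.5)
for u,v in [(130,175),(154,175),(142,190),(130,160),(120,260),(140,260),(220,250),(250,200)]: print(np.round(pt(P,'top',D['d'],f(u,v)),3))
E
```

```text
[0.647 0.306 0.088]
[0.648 0.292 0.088]
[0.638 0.298 0.091]
[0.657 0.307 0.085]
[0.593 0.308 0.099]
[0.593 0.296 0.102]
[0.608 0.254 0.063]
[0.639 0.237 0.063]
```

View pics/t20c.png

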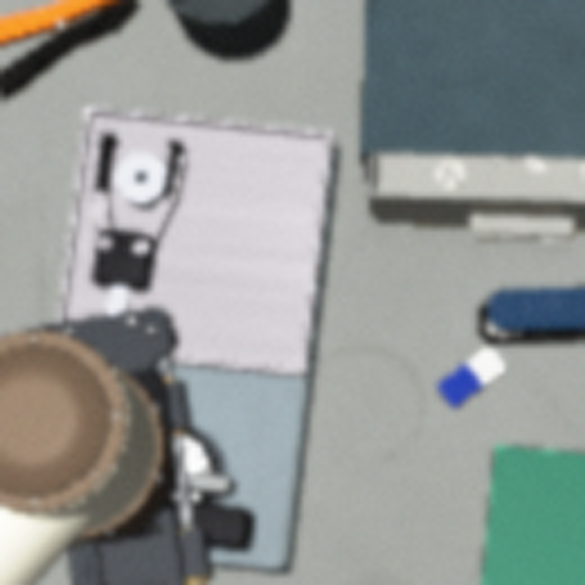

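View pics/w20.png

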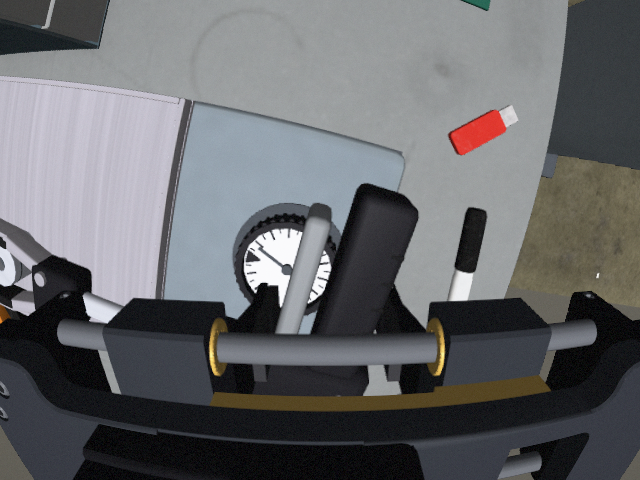

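Barrel 4 is in the pan and the pointer moved one division. I'll lift, then carry the reacher slowly to the mat and lay it down for a fresh, aligned grasp.

move_arm(
  series=[
    [[0, 0, 0, 0, 0, 0.15, 0.525], [0, 0, 0, 0, 0, 0.25, 0.525], [0, 0, 0, 0, 0, 0.25, 0.525], [0, 0, 0, 0, 0, 0.25, 0.525], [0, 0, 0, 0, 0, 0.2, 0.525], [0, 0, 0.2, -0.2, -0.15, 0.1, 0.525], [0, 0, 0.4, -0.3, -0.3, 0, 0.525], [0, 0, 0.5, -0.3, -0.3, 0, 0.525], [0, 0, 0.5, -0.3, -0.3, 0, 0.525], [0, 0, 0.5, -0.1, -0.3, 0, 0.525], [0, 0, 0.5, 0, -0.3, 0, 0.525], [0, 0, 0.5, 0, -0.3, 0, 0.525], [0, 0, 0.5, 0, -0.3, 0, 0.525], [0, 0, 0, 0, 0, 0, 0.525]],
  ],
)

```text
time_s: 30.1
tcp_pos: [0.3679, 0.141, 0.2282]
ee_rot: [[-0.004, -0.756, -0.654], [-0.007, -0.654, 0.756], [-1.0, 0.007, -0.003]]
wrist_force: [0.3, 0.2, -1.6]
gripper_width: 0.525
```

```bash
python3 - <<'E'
from h import *
topcrop('t21',150,130,340,210,2.3)
print(r.sense()['joints'],np.array(r.sense()['tcp_pos']))
E
```

```text
[ 45.03902027   3.00359057 -35.06170211   0.1968574  -52.3339616
  -4.29055665] [0.36817835 0.14162484 0.22833624]
```

View pics/t21c.png

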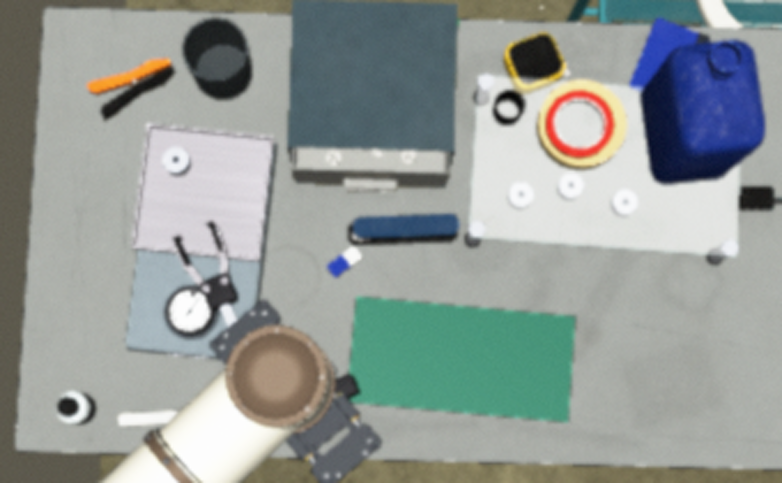

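move_arm(
  series=[
    [[0, 0, 0.4, 0, -0.2, 0, 0.525], [0, 0, 0.6, 0.08, -0.35, 0, 0.525], [0, 0, 0.6, 0.08, -0.4, 0, 0.525], [0, 0, 0.6, 0.08, -0.4, 0, 0.525], [0, 0, 0.6, 0.08, -0.4, 0, 0.525], [0, 0, 0.6, 0.08, -0.4, 0, 0.525], [0, 0, 0.6, 0.08, -0.4, 0, 0.525], [0, 0, 0.6, 0.08, -0.4, -0.1, 0.525], [0, 0, 0.6, 0.08, -0.4, -0.2, 0.525], [0, 0, 0.6, 0.08, -0.4, -0.3, 0.525], [0, 0, 0.6, 0.08, -0.4, -0.3, 0.525], [0, 0, 0.6, 0.08, -0.3, -0.3, 0.525], [0, 0, 0.6, 0, 0, -0.2, 0.525], [0, 0, 0, 0, 0, 0, 0.525], [0, 0, 0, 0, 0, 0, 0.525]],
  ],
)

```text
time_s: 32.02
tcp_pos: [0.425, -0.127, 0.1443]
ee_rot: [[0.011, 0.241, -0.97], [-0.001, -0.97, -0.241], [-1.0, 0.003, -0.011]]
wrist_force: [0.3, -0.3, -1.8]
gripper_width: 0.53
```

```bash
python3 - <<'E'
from h import *
topcrop('t22',150,130,340,210,2.3)
img,d,P=snap('wrist','w22')
print(r.sense()['joints'],np.array(r.sense()['tcp_pos']))
E
```

```text
[  4.52216056  14.67413918 -35.96242021   0.12469952 -38.72055795
  99.36187116] [ 0.42488555 -0.1270174   0.14443812]
```

View pics/t22c.png

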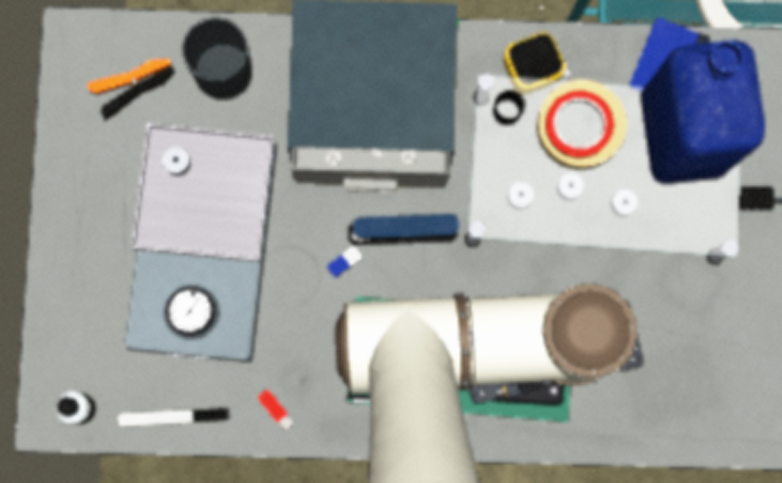

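View pics/w22.png

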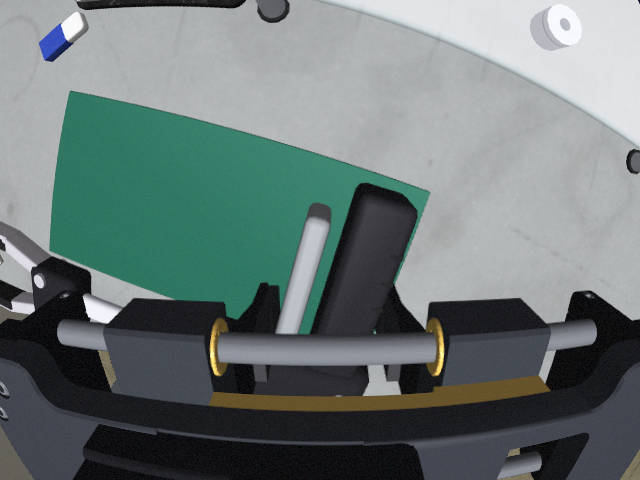

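move_arm(
  series=[
    [[0, 0.08, 0, 0, 0, -0.25, 0.525], [0, 0, 0, 0, 0, -0.3, 0.525], [0, 0, 0, 0, 0, -0.25, 0.525], [0, 0.05, 0, 0, 0, -0.12, 0.525], [0, 0, 0, 0, 0, 0, 0.525]],
  ],
)

```text
time_s: 32.75
tcp_pos: [0.4256, -0.1262, 0.0869]
ee_rot: [[-0.006, 0.242, -0.97], [-0.0, -0.97, -0.242], [-1.0, -0.001, 0.006]]
wrist_force: [-0.3, 0.2, -1.7]
gripper_width: 0.528
```

move_arm(
  series=[
    [[0, 0, 0, 0, 0, -0.12, 0.525], [0, 0, 0, 0, 0, -0.05, 0.525], [0, 0, 0, 0, 0, 0, 0.525]],
  ],
)

```text
time_s: 33.12
tcp_pos: [0.4264, -0.1261, 0.0768]
ee_rot: [[-0.004, 0.242, -0.97], [-0.0, -0.97, -0.242], [-1.0, -0.001, 0.004]]
wrist_force: [-0.8, -0.2, -1.4]
gripper_width: 0.528
```

move_arm(
  series=[
    [[0, 0, 0, 0, 0, -0.04, 0.525], [0, 0, 0, 0, 0, 0, 0.6], [0, 0, 0, 0, 0, 0, 0.8], [0, 0, 0, 0, 0, 0, 1], [0, 0, 0, 0, 0, 0.5, 1], [0, 0, 0, 0, 0, 0.8, 1], [0, 0, 0, 0, 0, 0.8, 1], [0, 0, 0, 0, 0, 0.5, 1], [0, 0, 0, 0, 0, 0, 1], [0, 0, 0, 0, 0, 0, 1]],
  ],
)

```text
time_s: 34.38
tcp_pos: [0.4262, -0.1264, 0.2362]
ee_rot: [[-0.001, 0.242, -0.97], [-0.001, -0.97, -0.242], [-1.0, 0.0, 0.001]]
wrist_force: [-0.3, -0.0, -0.3]
gripper_width: 0.998
```

```bash
python3 - <<'E'
from h import *
s=r.sense(); print(s['tcp_pos'],s['ee_rot'][:,0],s['time_s'])
img,d,P=snap('wrist','w23'); print(P['pose'][:3,3])
o=ortho('w23',.42,-.05,.03,.15); cv2.imwrite('pics/o23.png',o)
E
```

```text
[ 0.42623051 -0.12637321  0.23623703] [-5.04463449e-04 -5.29617954e-04 -9.99999733e-01] 34.375
[ 0.50635809 -0.1063189   0.32794549]
```

View pics/o23.png

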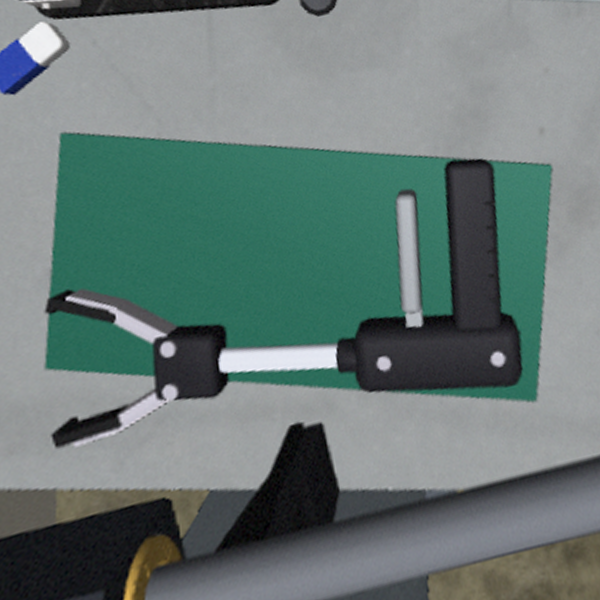

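The reacher lies flat on the mat at azimuth about 92.5°, with the grip centre near (0.432, -0.125). Realign and regrasp.

move_arm(
  series=[
    [[0, 0, -0.5, 0.1, 0.03, -0.3, 1], [0, 0, -0.5, 0, 0, -0.6, 1], [0, 0, -0.43, 0, 0, -0.5, 1], [0, 0, 0, 0, 0, -0.5, 1], [0, 0, 0, 0, 0, -0.2, 1], [0, 0, 0, 0, 0, 0, 1]],
  ],
)

```text
time_s: 35.17
tcp_pos: [0.4297, -0.1249, 0.1016]
ee_rot: [[-0.012, 0.038, -0.999], [-0.002, -0.999, -0.038], [-1.0, 0.002, 0.012]]
wrist_force: [0.6, 0.5, -0.1]
gripper_width: 1.0
```

move_arm(
  series=[
    [[0.01, -0.09, 0.03, 0.03, 0, -0.2, 1], [0, 0, 0, 0, 0, -0.17, 1], [0, 0, 0, 0, 0, -0.06, 1], [0, 0, 0, 0, 0, 0, 1]],
  ],
)

```text
time_s: 35.67
tcp_pos: [0.4337, -0.1248, 0.0773]
ee_rot: [[0.006, 0.043, -0.999], [-0.001, -0.999, -0.043], [-1.0, 0.001, -0.006]]
wrist_force: [0.5, -0.8, 0.2]
gripper_width: 0.998
```

move_arm(
  series=[
    [[0, 0.03, 0, -0.02, 0, -0.04, 1], [0, 0, 0, 0, 0, 0, 0.5], [0, 0, 0, 0, 0, 0, 0.48], [0, 0, 0, 0, 0, 0, 0.48], [0, 0, 0, 0, 0, 0, 0.48], [0, 0, 0, 0, 0, 0, 0.48], [0, 0, 0, 0, 0, 0, 0.52], [0, 0, 0, 0, 0, 0, 0.525], [0, 0, 0, 0, 0, 0, 0.525]],
  ],
)

```text
time_s: 36.8
tcp_pos: [0.4332, -0.1248, 0.0759]
ee_rot: [[0.005, 0.043, -0.999], [-0.001, -0.999, -0.043], [-1.0, 0.001, -0.005]]
wrist_force: [0.0, 0.5, 0.9]
gripper_width: 0.525
```

move_arm(
  series=[
    [[0, 0, 0, 0, 0, 0.2, 0.525], [0, 0, 0, 0, 0, 0.4, 0.525], [0, 0, 0, -0.1, 0, 0.4, 0.525], [0, 0, -0.3, -0.3, -0.1, 0.3, 0.525], [0, 0, -0.6, -0.3, -0.2, 0.1, 0.525], [0, 0, -0.7, -0.3, -0.2, 0, 0.525], [0, 0, -0.7, -0.3, -0.2, 0, 0.525], [0, 0, -0.7, -0.3, -0.2, 0, 0.525], [0, 0, -0.7, -0.2, -0.2, 0, 0.525], [0, 0, -0.7, -0.2, -0.2, 0, 0.525], [0, 0, -0.7, 0, -0.2, 0, 0.525], [0, 0, -0.7, 0, -0.2, 0, 0.525], [0, 0, -0.7, 0, -0.2, 0, 0.525], [0, 0, -0.7, 0, -0.2, 0, 0.525], [0, 0, -0.7, 0, 0, 0, 0.525], [0, 0, -0.7, 0, 0, 0, 0.525], [0, 0, -0.7, 0, 0, 0, 0.525], [0, 0, -0.7, 0, 0, 0, 0.525], [0, 0, -0.7, 0, 0, 0, 0.525], [0, 0, 0, 0, 0, 0, 0.525]],
  ],
)

```text
time_s: 39.3
tcp_pos: [0.3005, -0.2528, 0.1709]
ee_rot: [[-0.0, -0.998, -0.07], [-0.003, -0.07, 0.998], [-1.0, 0.001, -0.003]]
wrist_force: [0.7, -0.2, -2.1]
gripper_width: 0.533
```

```bash
python3 - <<'E'
from h import *
s=r.sense();print(s['joints'],s['tcp_pos'],np.degrees(np.arctan2(-s['ee_rot'][1,1],-s['ee_rot'][0,1])))
topcrop('t24',150,130,340,210,2.3)
img,d,P=snap('wrist','w24')
E
```

```text
[-15.95555812   7.66465857 -40.29068901   0.24766334 -42.01933558
  19.78011004] [ 0.30052101 -0.25283468  0.17091617] 4.008462459771796
```

View pics/t24c.png

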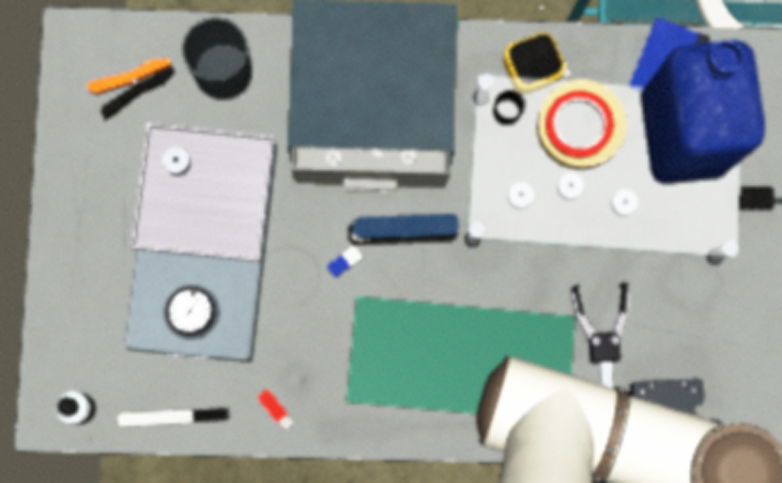

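View pics/w24.png

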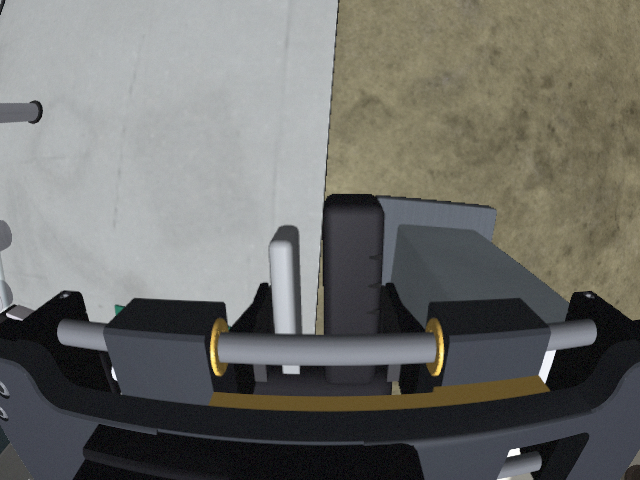

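move_arm(
  series=[
    [[0, 0, -0.25, 0.15, -0.2, 0, 0.525], [0, 0, -0.25, 0.15, -0.2, -0.2, 0.525], [0, 0, 0, 0.05, -0.05, -0.3, 0.525], [0, 0, 0, 0, 0, -0.3, 0.525], [0, 0, 0, 0, 0, -0.3, 0.525], [0, 0, 0, 0, 0, -0.2, 0.525], [0, 0, 0, 0, 0, 0, 0.525]],
  ],
)

```text
time_s: 40.28
tcp_pos: [0.3279, -0.2858, 0.0912]
ee_rot: [[0.005, -1.0, 0.003], [-0.007, 0.003, 1.0], [-1.0, -0.005, -0.007]]
wrist_force: [0.6, -0.4, -1.9]
gripper_width: 0.526
```

move_arm(
  series=[
    [[0.05, 0.04, 0, 0, 0.07, -0.15, 0.525], [0, 0, 0, 0, 0, -0.08, 0.525], [0, 0, 0, 0, 0, 0, 0.525], [0, 0, 0, 0, 0, 0, 0.525]],
  ],
)

```text
time_s: 40.78
tcp_pos: [0.3293, -0.2818, 0.0778]
ee_rot: [[0.002, -1.0, 0.002], [-0.001, 0.002, 1.0], [-1.0, -0.002, -0.001]]
wrist_force: [-0.2, 0.1, -2.1]
gripper_width: 0.528
```

```bash
python3 - <<'E'
from h import *
topcrop('t25')
s=r.sense();print(s['joints'],s['tcp_pos'],np.degrees(np.arctan2(-s['ee_rot'][1,1],-s['ee_rot'][0,1])))
E
```

```text
[-1.89330030e+01  2.12412714e+01 -4.07990590e+01 -2.51828254e-02
 -2.78324476e+01  1.88392591e+01] [ 0.32925565 -0.28182983  0.0777615 ] -0.11596804953337973
```

View pics/t25c.png

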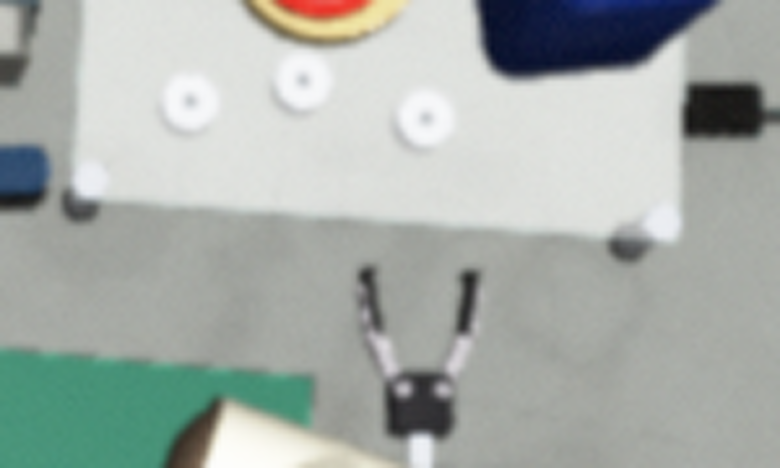

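move_arm(
  series=[
    [[0, 0, 0, 0.15, -0.01, -0.02, 0.525], [0, 0, 0, 0.3, -0.01, 0, 0.525], [0, 0, 0, 0.3, 0, 0, 0.525], [0, 0, 0, 0.3, 0, 0, 0.525], [0, 0, 0, 0.3, 0, 0, 0.525], [0, 0, 0, 0.2, 0, 0, 0.525], [0, 0, 0, 0, 0, 0, 0.525], [0, 0, 0, 0, 0, 0, 0.525]],
  ],
)

```text
time_s: 41.82
tcp_pos: [0.4318, -0.283, 0.0766]
ee_rot: [[0.005, -1.0, 0.0], [-0.002, -0.0, 1.0], [-1.0, -0.005, -0.002]]
wrist_force: [0.2, -0.1, -2.5]
gripper_width: 0.529
```

```bash
python3 - <<'E'
from h import *
topcrop('t26')
E
```

```text
(no output)
```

View pics/t26c.png

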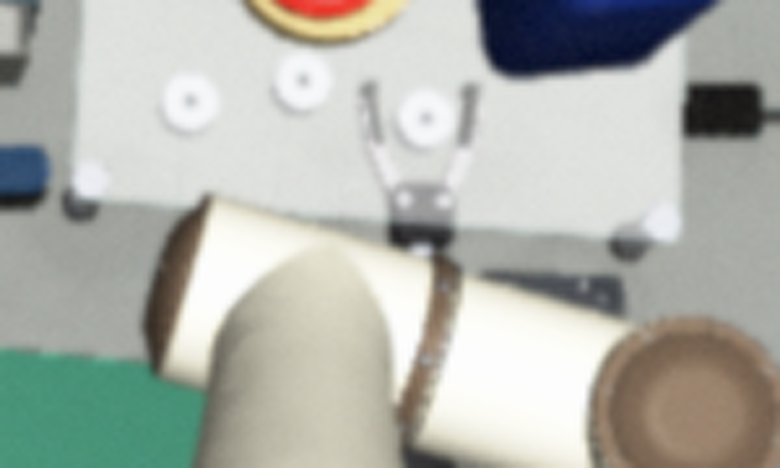

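move_arm(
  series=[
    [[0, 0, 0, -0.02, -0.05, 0, 0.525], [0, 0, 0, 0, 0, 0, 0.38], [0, 0, 0, 0, 0, 0, 0.38], [0, 0, 0, 0, 0, 0, 0.38], [0, 0, 0, 0, 0, 0, 0.38], [0, 0, 0, 0, 0, 0, 0.38]],
  ],
)

```text
time_s: 42.62
tcp_pos: [0.4292, -0.2864, 0.077]
ee_rot: [[0.005, -1.0, 0.001], [-0.002, 0.001, 1.0], [-1.0, -0.005, -0.002]]
wrist_force: [-0.6, -0.3, -2.4]
gripper_width: 0.438
```

Gripped at 0.438, as before. Lift slightly, back out, rise.

move_arm(
  series=[
    [[0, 0, 0, 0, 0, 0.2, 0.38], [0, 0, 0, -0.1, 0, 0, 0.38], [0, 0, 0, -0.3, 0, 0, 0.38], [0, 0, 0, -0.4, 0, 0, 0.38], [0, 0, 0, -0.4, 0, 0, 0.38], [0, 0, 0, -0.4, 0, 0, 0.38], [0, 0, 0, -0.3, 0, 0, 0.38], [0, 0, 0, -0.1, 0, 0.3, 0.38], [0, 0, 0, 0, 0, 0.5, 0.38], [0, 0, 0, 0, 0, 0.5, 0.38], [0, 0, 0, 0, 0, 0.5, 0.38], [0, 0, 0, 0, 0, 0.4, 0.38], [0, 0, 0, 0, 0, 0, 0.38]],
  ],
)

```text
time_s: 44.25
tcp_pos: [0.2912, -0.2835, 0.224]
ee_rot: [[-0.003, -1.0, 0.006], [0.003, 0.006, 1.0], [-1.0, 0.003, 0.003]]
wrist_force: [-0.9, -0.0, -3.2]
gripper_width: 0.439
```

```bash
python3 - <<'E'
from h import *
topcrop('t27',150,130,340,210,2.3)
D=np.load('pics/t27.npz')
print(r.sense()['gripper_width'])
E
```

```text
0.4368684985410578
```

View pics/t27c.png

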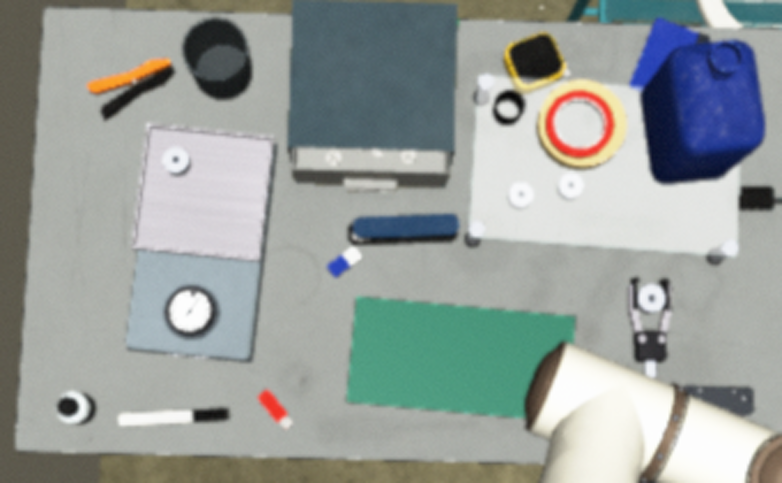

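move_arm(
  series=[
    [[0, 0, 0, 0.2, 0.2, 0, 0.38], [0, 0, 0, 0.3, 0.4, 0, 0.38], [0, 0, 0, 0.3, 0.45, 0, 0.38], [0, 0, 0, 0.3, 0.45, 0, 0.38], [0, 0, 0, 0.2, 0.45, 0, 0.38], [0, 0, 0, 0, 0.45, 0, 0.38], [0, 0, 0, 0, 0.45, 0, 0.38], [0, 0, 0, 0, 0.45, 0, 0.38], [0, 0, 0, 0, 0.45, 0, 0.38], [0, 0, 0, 0, 0.45, 0, 0.38], [0, 0, 0, 0, 0, 0, 0.38]],
  ],
)

```text
time_s: 45.68
tcp_pos: [0.357, -0.0231, 0.2039]
ee_rot: [[-0.044, -0.999, 0.014], [0.008, 0.014, 1.0], [-0.999, 0.044, 0.007]]
wrist_force: [0.0, 0.9, -2.3]
gripper_width: 0.434
```

move_arm(
  series=[
    [[-0.06, -0.3, 0, 0.15, 0.1, 0.3, 0.38], [0, 0, 0, 0, 0.35, 0.05, 0.38], [0, -0.03, 0, 0, 0.4, 0.04, 0.38], [0, -0.03, 0, 0, 0.4, 0.04, 0.38], [0, -0.03, 0, 0, 0.4, 0.04, 0.38], [0, -0.03, 0, 0, 0.4, 0.04, 0.38], [0, -0.03, 0, 0, 0.4, 0.04, 0.38], [0, -0.03, 0, 0.1, 0.4, 0.04, 0.38], [0, 0, 0, 0.2, 0.4, 0, 0.38], [0, 0, 0, 0.2, 0.3, 0, 0.38], [0, 0, 0, 0, 0, 0, 0.38], [0, 0, 0, 0, 0, 0, 0.38]],
  ],
)

```text
time_s: 47.18
tcp_pos: [0.3888, 0.1853, 0.2248]
ee_rot: [[-0.007, -1.0, 0.027], [-0.018, 0.027, 0.999], [-1.0, 0.006, -0.019]]
wrist_force: [0.1, -0.9, -2.1]
gripper_width: 0.443
```

move_arm(
  series=[
    [[0.13, -0.05, 0, 0.2, 0.09, 0, 0.38], [0, 0, 0, 0.35, 0.09, 0, 0.38], [0, 0, 0, 0.35, 0, -0.2, 0.38], [0, 0, 0, 0.06, 0, -0.3, 0.38], [0, 0, 0, 0, 0, -0.3, 0.38], [0, 0, 0, 0, 0, 0, 0.38], [0, 0, 0, 0, 0, 0, 0.38]],
  ],
)

```text
time_s: 48.05
tcp_pos: [0.4519, 0.1947, 0.177]
ee_rot: [[0.006, -1.0, 0.03], [0.006, 0.03, 1.0], [-1.0, -0.006, 0.006]]
wrist_force: [-1.0, -0.6, -2.5]
gripper_width: 0.436
```

```bash
cat >> h.py <<'E'
def panrel(w):
    c=np.array([.612,.2685]);a=np.radians(-4.2);q=np.array(w)[:2]-c
    return np.round([q[0]*np.cos(a)+q[1]*np.sin(a),-q[0]*np.sin(a)+q[1]*np.cos(a)],4)
E
python3 - <<'E'
from h import *
topcrop('t28',195,160,130,130,4.5)
s=r.sense(); print(s['tcp_pos'],s['ee_rot'][:,:2]); p=rp((.195,.048,.015)); print(p,panrel(p))
E
```

```text
[0.45170782 0.1946615  0.17701876] [[ 0.00561302 -0.99952491]
 [ 0.00600177  0.03033936]
 [-0.99996624 -0.00542844]]
[0.64814735 0.22906829 0.121326  ] [ 0.0389 -0.0367]
```

View pics/t28c.png

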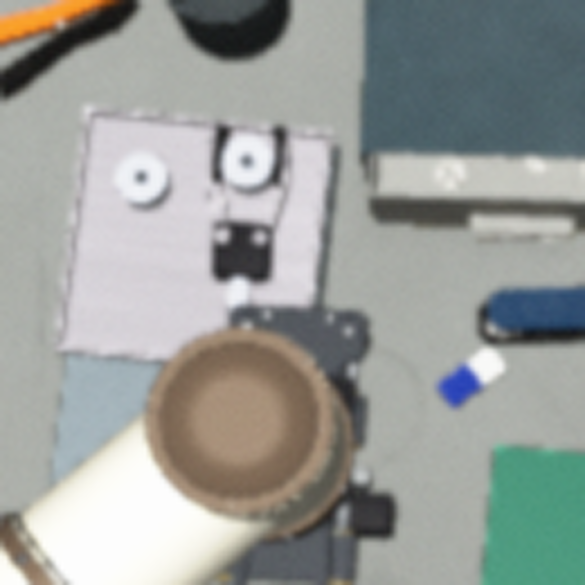

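move_arm(
  series=[
    [[0, 0.04, 0, -0.08, 0.03, -0.2, 0.38], [0, 0, 0, 0, 0, -0.2, 0.38], [0, 0, 0, 0, 0, -0.05, 0.38], [0, 0, 0, 0, 0, 0, 0.38], [0, 0, 0, 0, 0, 0, 0.38]],
  ],
)

```text
time_s: 48.72
tcp_pos: [0.4468, 0.197, 0.1493]
ee_rot: [[0.001, -1.0, 0.029], [0.007, 0.029, 1.0], [-1.0, -0.001, 0.007]]
wrist_force: [0.7, -0.1, -2.5]
gripper_width: 0.438
```

move_arm(
  series=[
    [[0, 0, 0, 0, 0, -0.07, 0.38], [0, 0, 0, 0, 0, 0, 0.38], [0, 0, 0, 0, 0, 0, 0.47], [0, 0, 0, 0, 0, 0, 0.49], [0, 0, 0, 0, 0, 0, 0.49], [0, 0, 0, 0, 0, 0, 0.49]],
  ],
)

```text
time_s: 49.48
tcp_pos: [0.4476, 0.1976, 0.1458]
ee_rot: [[0.004, -1.0, 0.029], [0.009, 0.029, 1.0], [-1.0, -0.004, 0.009]]
wrist_force: [-0.5, 0.3, -2.9]
gripper_width: 0.492
```

```bash
python3 - <<'E'
from h import *
topcrop('t29',195,160,130,130,4.5)
D=np.load('pics/t29.npz');P={'mtx':D['mtx'],'pose':D['pose']}
for u,v in [(235,168),(260,168),(247,180),(130,178),(153,178)]: print(np.round(pt(P,'top',D['d'],(195+u/4.5,160+v/4.5)),3))
E
```

```text
[0.654 0.244 0.085]
[0.653 0.229 0.092]
[0.646 0.237 0.088]
[0.645 0.306 0.09 ]
[0.645 0.292 0.091]
```

View pics/t29c.png

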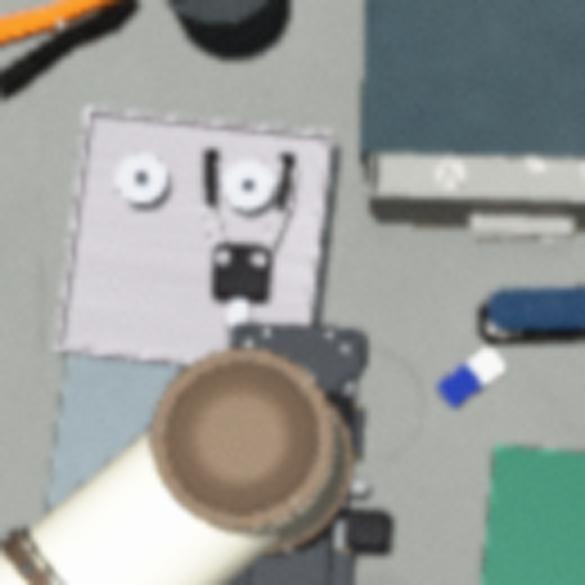

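move_arm(
  series=[
    [[0, 0, 0, 0, 0, 0.2, 0.49], [0, 0, 0, 0, 0, 0.4, 0.51], [0.05, 0, 0, 0, 0, 0.4, 0.525], [0.05, 0, 0, -0.2, 0, 0.3, 0.525], [0, 0, 0, -0.4, -0.1, 0, 0.525], [0, 0, 0, -0.4, -0.3, 0, 0.525], [0, 0, 0, -0.3, -0.45, 0.03, 0.525], [0, -0.03, 0, 0, -0.45, 0.03, 0.525], [0, -0.03, 0, 0, -0.45, 0.03, 0.525], [0, -0.03, 0, 0, -0.45, 0.03, 0.525], [0, -0.03, 0, 0, -0.45, 0.03, 0.525], [0, -0.03, 0, 0, -0.45, 0.03, 0.525], [0, 0, 0, 0, -0.45, 0.03, 0.525], [0, 0, 0, 0, -0.45, 0.03, 0.525], [0, 0, 0, 0, 0, 0, 0.525]],
  ],
)

```text
time_s: 51.4
tcp_pos: [0.3666, -0.0493, 0.2539]
ee_rot: [[0.043, -0.999, 0.024], [0.033, 0.025, 0.999], [-0.999, -0.042, 0.034]]
wrist_force: [-0.3, -0.1, -3.2]
gripper_width: 0.527
```

```bash
python3 - <<'E'
from h import *
topcrop('t30',150,130,340,210,2.3)
print(r.sense()['joints'],r.sense()['tcp_pos'])
E
```

```text
[ 17.24693828  -2.73061046 -36.00542375  -1.35397168 -53.80333301
 -17.83873302] [ 0.3666899  -0.04871084  0.2538693 ]
```

View pics/t30c.png

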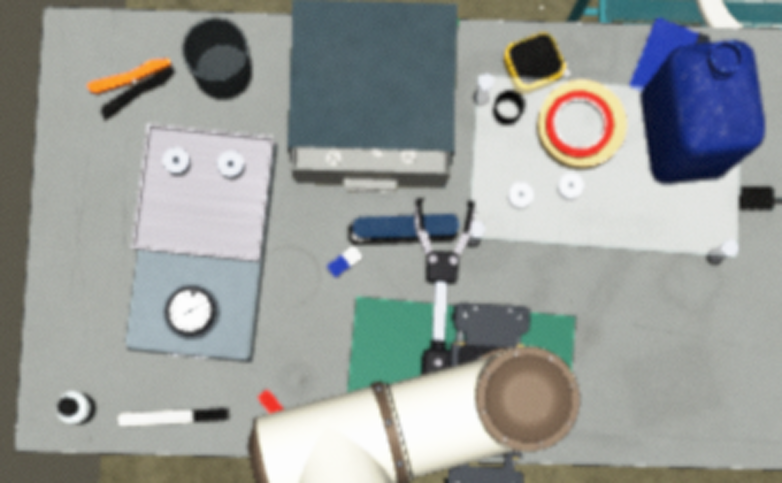

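move_arm(
  series=[
    [[-0.24, 0.31, 0, -0.1, -0.2, 0, 0.525], [0, 0, 0, -0.15, -0.4, 0, 0.525], [0, 0, 0, -0.15, -0.4, 0, 0.525], [0, 0, 0, -0.15, -0.4, 0, 0.525], [0, 0, 0, -0.05, -0.4, 0, 0.525], [0, 0, 0, 0, -0.4, -0.1, 0.525], [0, 0, 0, 0, -0.3, -0.3, 0.525], [0, 0, 0, 0, -0.1, -0.4, 0.525], [0, 0, 0, 0, 0, -0.4, 0.525], [0, 0, 0, 0, 0, -0.4, 0.525], [0, 0, 0, 0, 0, -0.3, 0.525], [0, 0, 0, 0, 0, 0, 0.525], [0, 0, 0, 0, 0, 0, 0.525]],
  ],
)

```text
time_s: 53.08
tcp_pos: [0.3355, -0.2028, 0.1435]
ee_rot: [[0.015, -1.0, 0.007], [-0.003, 0.007, 1.0], [-1.0, -0.015, -0.003]]
wrist_force: [-0.5, -0.6, -2.0]
gripper_width: 0.522
```

move_arm(
  series=[
    [[0.02, 0.11, 0, -0.05, -0.18, -0.2, 0.525], [0, 0, 0, 0, 0, -0.3, 0.525], [0, 0, 0, 0, 0, -0.3, 0.525], [0, 0, 0, 0, 0, -0.15, 0.525], [0, 0, 0, 0, 0, 0, 0.525], [0, 0, 0, 0, 0, 0, 0.525]],
  ],
)

```text
time_s: 53.82
tcp_pos: [0.3352, -0.2162, 0.0866]
ee_rot: [[0.006, -1.0, 0.006], [-0.002, 0.006, 1.0], [-1.0, -0.006, -0.002]]
wrist_force: [-0.4, 0.6, -1.6]
gripper_width: 0.524
```

```bash
python3 - <<'E'
from h import *
topcrop('t31')
print(r.sense()['joints'],r.sense()['tcp_pos'])
E
```

```text
[ -9.17864645  17.6728399  -45.22925179   0.07552085 -26.72558891
   8.75002568] [ 0.33516373 -0.21617117  0.08668003]
```

View pics/t31c.png

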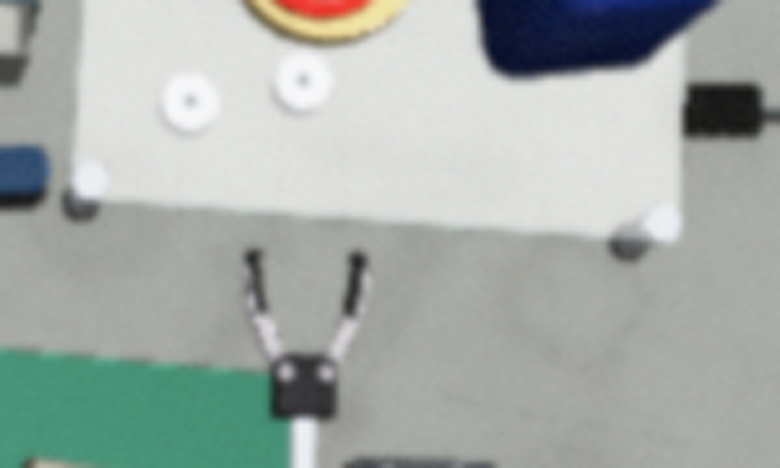

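move_arm(
  series=[
    [[0.01, 0.04, 0, 0.15, 0, -0.1, 0.525], [0, 0, 0, 0.3, 0, -0.03, 0.525], [0, 0, 0, 0.3, 0, 0, 0.525], [0, 0, 0, 0.3, 0, 0, 0.525], [0, 0, 0, 0.3, 0, 0, 0.525], [0, 0, 0, 0.2, 0, 0, 0.525], [0, 0, 0, 0.1, 0, 0, 0.525], [0, 0, 0, 0, 0, 0, 0.525], [0, 0, 0, 0, 0, 0, 0.525]],
  ],
)

```text
time_s: 55.0
tcp_pos: [0.4447, -0.216, 0.0788]
ee_rot: [[0.006, -1.0, 0.004], [-0.002, 0.003, 1.0], [-1.0, -0.006, -0.001]]
wrist_force: [-0.1, -0.3, -2.1]
gripper_width: 0.53
```

```bash
python3 - <<'E'
from h import *
topcrop('t32')
E
```

```text
(no output)
```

View pics/t32c.png

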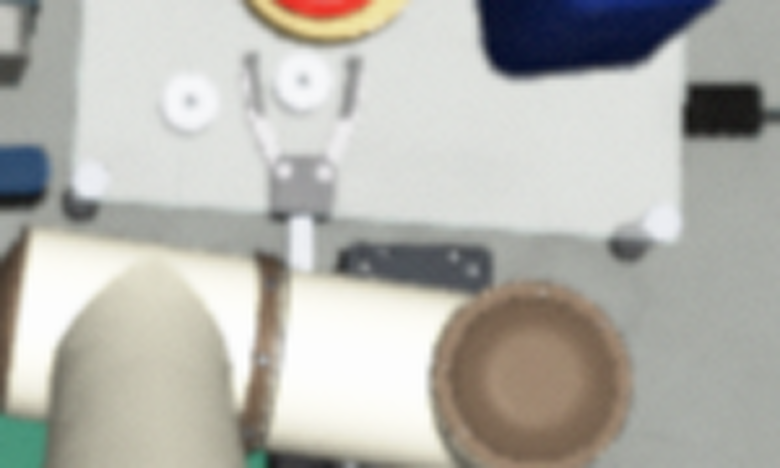

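move_arm(
  series=[
    [[0, 0.03, 0, 0.07, -0.01, 0, 0.525], [0, 0, 0, 0, 0, 0, 0.38], [0, 0, 0, 0, 0, 0, 0.38], [0, 0, 0, 0, 0, 0, 0.38], [0, 0, 0, 0, 0, 0, 0.38], [0, 0, 0, 0, 0, 0, 0.38]],
  ],
)

```text
time_s: 55.8
tcp_pos: [0.4483, -0.2167, 0.0791]
ee_rot: [[0.001, -1.0, 0.004], [-0.001, 0.004, 1.0], [-1.0, -0.001, -0.001]]
wrist_force: [0.2, -0.2, -2.4]
gripper_width: 0.436
```

move_arm(
  series=[
    [[0, 0, 0, 0, 0, 0.2, 0.38], [0, 0, 0, -0.1, 0, 0, 0.38], [0, 0, 0, -0.3, 0, 0, 0.38], [0, 0, 0, -0.4, 0, 0, 0.38], [0, 0, 0, -0.4, 0, 0, 0.38], [0, 0, 0, -0.4, 0, 0, 0.38], [0, 0, 0, -0.4, 0, 0, 0.38], [0, 0, 0, -0.1, 0, 0.3, 0.38], [0, 0, 0, 0, 0, 0.5, 0.38], [0, 0, 0, 0, 0, 0.5, 0.38], [0, 0, 0, 0, 0, 0.5, 0.38], [0, 0, 0, 0, 0, 0.4, 0.38], [0, 0, 0, 0, 0, 0, 0.38]],
  ],
)

```text
time_s: 57.42
tcp_pos: [0.3091, -0.2152, 0.2281]
ee_rot: [[-0.004, -1.0, 0.008], [0.001, 0.008, 1.0], [-1.0, 0.004, 0.001]]
wrist_force: [-0.9, 0.3, -3.2]
gripper_width: 0.435
```

```bash
python3 - <<'E'
from h import *
topcrop('t33',150,130,340,210,2.3)
print(r.sense()['gripper_width'])
E
```

```text
0.43455590780278175
```

View pics/t33c.png

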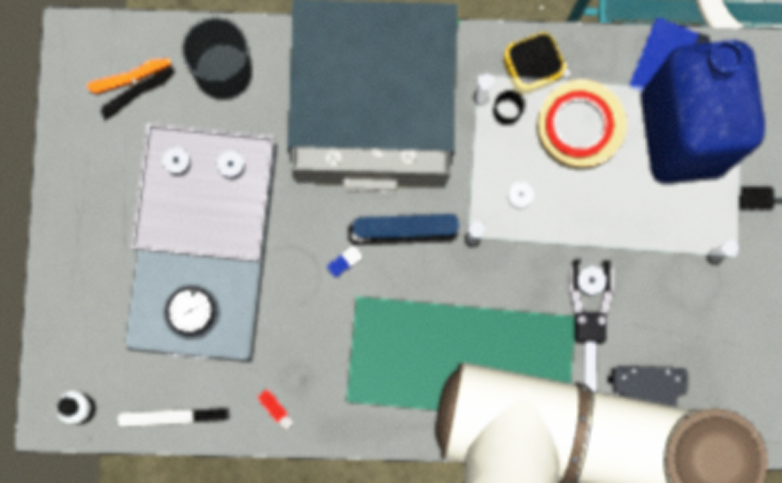

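move_arm(
  series=[
    [[0, 0, 0, 0.1, 0.2, 0.03, 0.38], [0, -0.02, 0, 0.3, 0.4, 0.04, 0.38], [0, -0.03, 0, 0.3, 0.45, 0.04, 0.38], [0, -0.03, 0, 0.25, 0.45, 0.04, 0.38], [0, -0.03, 0, 0.2, 0.45, 0.04, 0.38], [0, -0.03, 0, 0, 0.45, 0.04, 0.38], [0, -0.03, 0, 0, 0.45, 0.04, 0.38], [0, -0.03, 0, 0, 0.45, 0.04, 0.38], [0, -0.03, 0, 0, 0.45, 0.04, 0.38], [0, -0.03, 0, 0, 0.45, 0.04, 0.38], [0, -0.03, 0, 0, 0.45, 0.04, 0.38], [0, -0.03, 0, 0, 0.45, 0.04, 0.38], [0, 0, 0, 0, 0, 0, 0.38]],
  ],
)

```text
time_s: 59.1
tcp_pos: [0.3697, 0.1074, 0.239]
ee_rot: [[0.003, -1.0, 0.009], [-0.003, 0.009, 1.0], [-1.0, -0.003, -0.003]]
wrist_force: [0.9, -0.5, -2.6]
gripper_width: 0.443
```

move_arm(
  series=[
    [[0, 0, 0, 0.1, 0.2, 0.02, 0.38], [0, -0.03, 0, 0.1, 0.4, 0.03, 0.38], [0, -0.03, 0, 0.05, 0.4, 0.03, 0.38], [0, -0.03, 0, 0, 0.4, 0.03, 0.38], [0, -0.03, 0, 0, 0.4, 0.03, 0.38], [0, -0.03, 0, 0, 0.4, 0, 0.38], [0, 0, 0, 0, 0.35, 0, 0.38], [0, 0, 0, 0, 0, -0.3, 0.38], [0, 0, 0, 0, 0, -0.4, 0.38], [0, 0, 0, 0, 0, -0.3, 0.38], [0, 0, 0, 0, 0, 0, 0.38], [0, 0, 0, 0, 0, 0, 0.38]],
  ],
)

```text
time_s: 60.6
tcp_pos: [0.3869, 0.2677, 0.181]
ee_rot: [[0.018, -1.0, 0.017], [-0.009, 0.017, 1.0], [-1.0, -0.018, -0.009]]
wrist_force: [0.4, 0.0, -2.7]
gripper_width: 0.439
```

```bash
python3 - <<'E'
from h import *
topcrop('t34',195,160,130,130,4.5)
s=r.sense(); p=rp((.195,.0495,.015)); print(p,panrel(p))
D=np.load('pics/t34.npz')
E
```

```text
[0.58347755 0.30526068 0.12711062] [-0.0311  0.0346]
```

View pics/t34c.png

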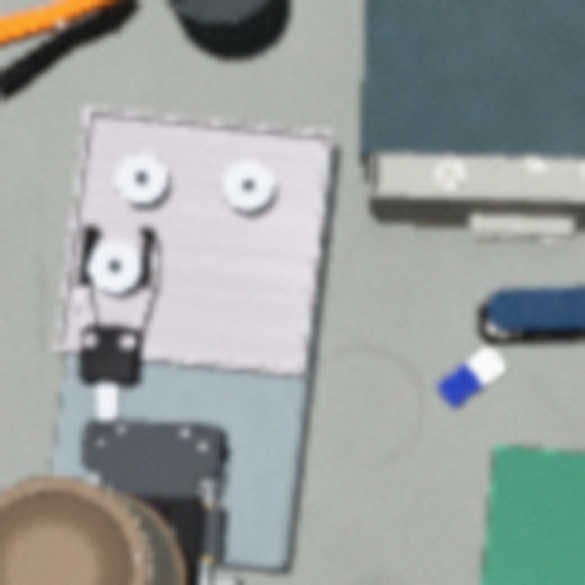

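move_arm(
  series=[
    [[0.06, 0.13, 0, 0, -0.02, -0.15, 0.38], [0, 0, 0, 0, 0, -0.25, 0.38], [0, 0, 0, 0, 0, -0.12, 0.38], [0, 0, 0, 0, 0, 0, 0.38], [0, 0, 0, 0, 0, 0, 0.38]],
  ],
)

```text
time_s: 61.28
tcp_pos: [0.3879, 0.2673, 0.1505]
ee_rot: [[0.0, -1.0, 0.018], [0.005, 0.018, 1.0], [-1.0, -0.0, 0.005]]
wrist_force: [0.4, 1.2, -2.3]
gripper_width: 0.435
```

move_arm(
  series=[
    [[0, 0, 0, 0, 0, -0.06, 0.38], [0, 0, 0, 0, 0, 0, 0.38], [0, 0, 0, 0, 0, 0, 0.47], [0, 0, 0, 0, 0, 0, 0.49], [0, 0, 0, 0, 0, 0, 0.49], [0, 0, 0, 0, 0, 0, 0.49]],
  ],
)

```text
time_s: 62.02
tcp_pos: [0.3885, 0.2681, 0.148]
ee_rot: [[0.003, -1.0, 0.017], [0.008, 0.017, 1.0], [-1.0, -0.002, 0.008]]
wrist_force: [-0.0, 0.6, -1.4]
gripper_width: 0.497
```

```bash
python3 - <<'E'
from h import *
topcrop('t35',195,160,130,130,4.5)
D=np.load('pics/t35.npz');P={'mtx':D['mtx'],'pose':D['pose']}
for u,v in [(108,280),(132,280),(130,178),(153,178)]: print(np.round(pt(P,'top',D['d'],(195+u/4.5,160+v/4.5)),3))
E
```

```text
[0.584 0.317 0.083]
[0.585 0.304 0.08 ]
[0.645 0.306 0.088]
[0.645 0.292 0.09 ]
```

View pics/t35c.png

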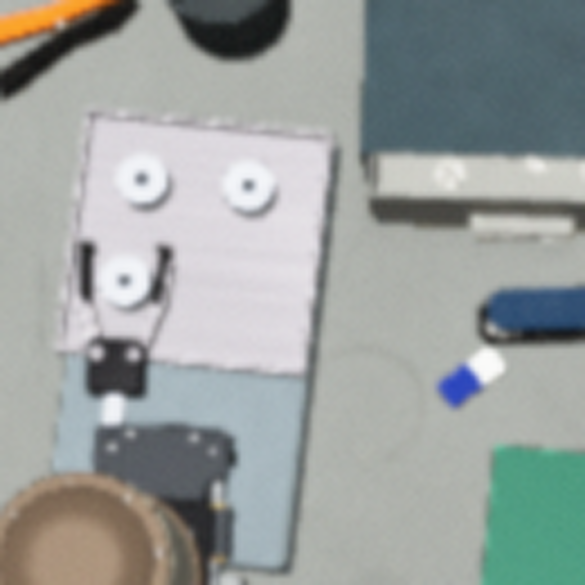

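move_arm(
  series=[
    [[0, 0, 0, 0, 0, 0.2, 0.49], [0, 0, 0, 0, 0, 0.4, 0.51], [0.05, 0, 0, 0, 0, 0.4, 0.525], [0, 0, 0, 0, -0.1, 0.3, 0.525], [0, 0, 0, -0.05, -0.3, 0, 0.525], [0, 0.02, 0, -0.05, -0.45, 0, 0.525], [-0.03, 0.03, 0, -0.05, -0.45, -0.02, 0.525], [-0.03, 0.03, 0, 0, -0.45, -0.02, 0.525], [-0.03, 0.03, 0, 0, -0.45, -0.02, 0.525], [-0.03, 0.03, 0, 0, -0.45, -0.02, 0.525], [-0.03, 0.03, 0, 0, -0.45, -0.02, 0.525], [-0.03, 0.03, 0, 0, -0.45, -0.02, 0.525], [-0.03, 0.03, 0, 0, -0.45, -0.02, 0.525], [-0.03, 0.03, 0, 0, -0.45, -0.02, 0.525], [-0.03, 0.03, 0, 0, -0.45, -0.02, 0.525], [0, 0, 0, 0, 0, 0, 0.525]],
  ],
)

```text
time_s: 64.08
tcp_pos: [0.3662, -0.0458, 0.2141]
ee_rot: [[-0.052, -0.998, 0.022], [-0.027, 0.023, 0.999], [-0.998, 0.052, -0.028]]
wrist_force: [-0.2, -0.0, -2.4]
gripper_width: 0.526
```

```bash
python3 - <<'E'
from h import *
topcrop('t36',150,130,340,210,2.3)
E
```

```text
(no output)
```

View pics/t36c.png

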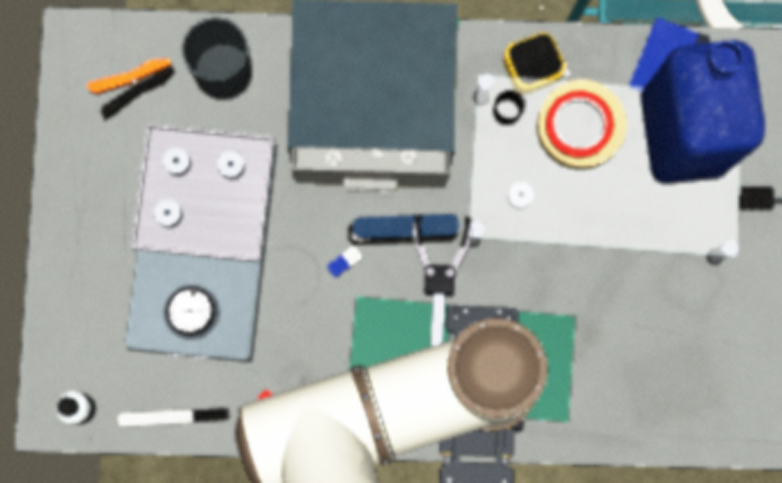

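move_arm(
  series=[
    [[0.19, -0.37, 0, -0.15, -0.2, 0, 0.525], [0, 0, 0, -0.2, -0.4, 0, 0.525], [0, 0, 0, -0.15, -0.4, 0, 0.525], [0, 0, 0.1, 0, -0.4, 0, 0.525], [0, 0, 0.05, 0, -0.4, 0, 0.525], [0, 0, 0, 0, 0, -0.3, 0.525], [0, 0, 0, 0, 0, -0.4, 0.525], [0, 0, 0, 0, 0, -0.4, 0.525], [0, 0, 0, 0, 0, -0.3, 0.525], [0, 0, 0, 0, 0, 0, 0.525]],
  ],
)

```text
time_s: 65.38
tcp_pos: [0.3335, -0.1522, 0.1281]
ee_rot: [[0.005, -1.0, -0.009], [0.002, -0.009, 1.0], [-1.0, -0.005, 0.001]]
wrist_force: [-0.5, -0.5, -2.3]
gripper_width: 0.527
```

move_arm(
  series=[
    [[0, 0.03, 0, 0, -0.04, -0.3, 0.525], [0, 0, 0, 0, 0, -0.3, 0.525], [0, 0, 0, 0, 0, -0.15, 0.525], [0, 0, 0, 0, 0, 0, 0.525], [0, 0, 0, 0, 0, 0, 0.525]],
  ],
)

```text
time_s: 66.0
tcp_pos: [0.3372, -0.1535, 0.0856]
ee_rot: [[0.01, -1.0, -0.014], [0.001, -0.014, 1.0], [-1.0, -0.01, 0.001]]
wrist_force: [0.3, -0.5, -2.0]
gripper_width: 0.526
```

```bash
python3 - <<'E'
from h import *
topcrop('t37')
E
```

```text
(no output)
```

View pics/t37c.png

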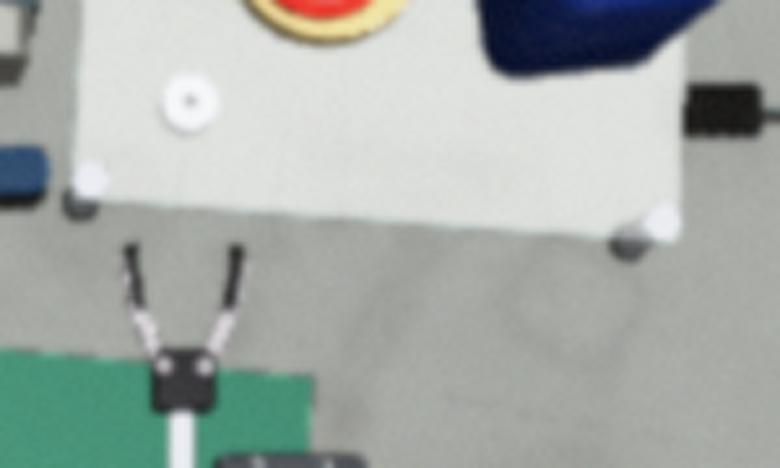

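move_arm(
  series=[
    [[0, 0.07, 0, 0.15, -0.05, -0.08, 0.525], [0, 0, 0, 0.3, -0.04, -0.02, 0.525], [0, 0, 0, 0.3, 0, 0, 0.525], [0, 0, 0, 0.3, 0, 0, 0.525], [0, 0, 0, 0.3, 0, 0, 0.525], [0, 0, 0, 0.2, 0, 0, 0.525], [0, 0, 0, 0, 0, 0, 0.525], [0, 0, 0, 0, 0, 0, 0.525]],
  ],
)

```text
time_s: 67.05
tcp_pos: [0.437, -0.1604, 0.0796]
ee_rot: [[0.003, -1.0, -0.014], [0.001, -0.014, 1.0], [-1.0, -0.003, 0.0]]
wrist_force: [-0.2, -0.1, -1.5]
gripper_width: 0.53
```

```bash
python3 - <<'E'
from h import *
topcrop('t38')
E
```

```text
(no output)
```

View pics/t38c.png

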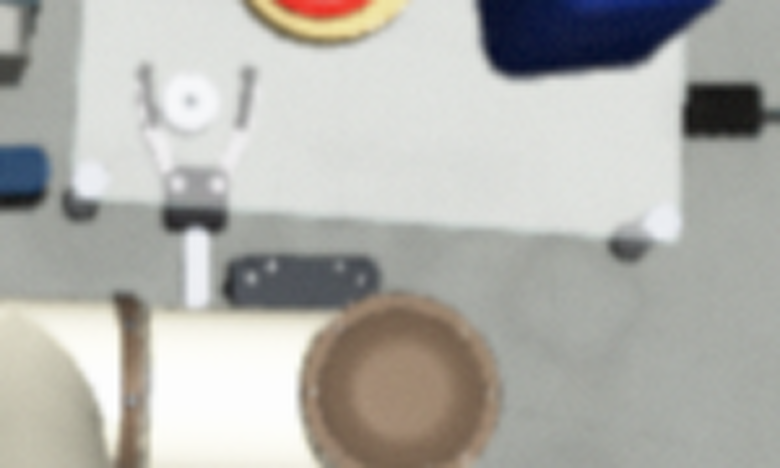

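move_arm(
  series=[
    [[0, 0, 0, 0, 0.06, 0, 0.525], [0, 0, 0, 0, 0, 0, 0.38], [0, 0, 0, 0, 0, 0, 0.38], [0, 0, 0, 0, 0, 0, 0.38], [0, 0, 0, 0, 0, 0, 0.38], [0, 0, 0, 0, 0, 0, 0.38]],
  ],
)

```text
time_s: 67.85
tcp_pos: [0.4358, -0.1564, 0.08]
ee_rot: [[0.002, -1.0, -0.014], [0.001, -0.014, 1.0], [-1.0, -0.002, 0.001]]
wrist_force: [0.0, 0.2, -2.4]
gripper_width: 0.438
```

move_arm(
  series=[
    [[0, 0, 0, 0, 0, 0.2, 0.38], [0, 0, 0, -0.1, 0, 0, 0.38], [0, 0, 0, -0.3, 0, 0, 0.38], [0, 0, 0, -0.35, 0, 0, 0.38], [0, 0, 0, -0.35, 0, 0, 0.38], [0, 0, 0, -0.35, 0, 0, 0.38], [0, 0, 0, -0.2, 0, 0, 0.38], [0, 0, 0, 0, 0, 0.3, 0.38], [0, 0, 0, 0, 0, 0.5, 0.38], [0, 0, 0, 0, 0, 0.5, 0.38], [0, 0, 0, 0, 0, 0.5, 0.38], [0, 0, 0, 0, 0, 0.4, 0.38], [0, 0, 0, 0, 0, 0, 0.38]],
  ],
)

```text
time_s: 69.47
tcp_pos: [0.3287, -0.1564, 0.2295]
ee_rot: [[0.001, -1.0, -0.012], [0.001, -0.012, 1.0], [-1.0, -0.001, 0.001]]
wrist_force: [0.5, -0.6, -2.8]
gripper_width: 0.436
```

```bash
python3 - <<'E'
from h import *
topcrop('t39',150,130,340,210,2.3)
print(r.sense()['gripper_width'],r.sense()['joints'])
E
```

```text
0.43755619587355854 [  0.53628933  -0.51010545 -38.58850255  -0.12920081 -52.03250435
   0.21501598]
```

View pics/t39c.png

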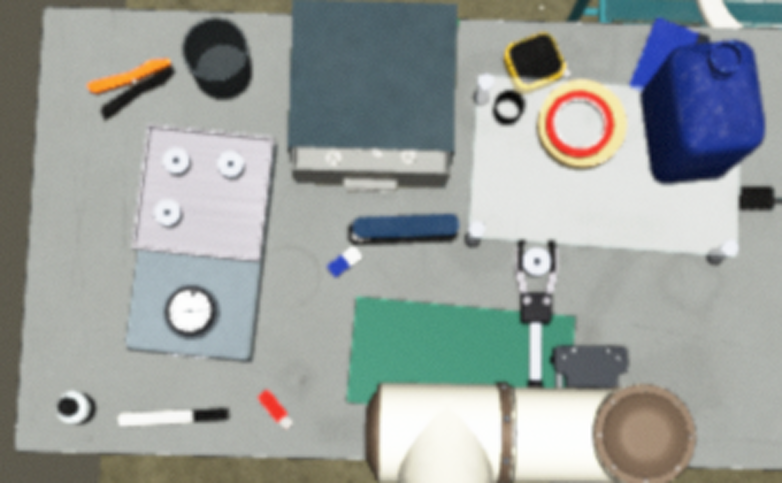

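move_arm(
  series=[
    [[0, 0, 0, 0.1, 0.2, 0.03, 0.38], [0, -0.02, 0, 0.2, 0.4, 0.04, 0.38], [0, -0.03, 0, 0.2, 0.45, 0.04, 0.38], [0, -0.03, 0, 0.1, 0.45, 0.04, 0.38], [0, -0.03, 0, 0.1, 0.45, 0.04, 0.38], [0, -0.03, 0, 0, 0.45, 0.04, 0.38], [0, -0.03, 0, 0, 0.45, 0.04, 0.38], [0, -0.03, 0, 0, 0.45, 0.04, 0.38], [0, -0.03, 0, 0, 0.45, 0.04, 0.38], [0, -0.03, 0, 0, 0.45, 0.04, 0.38], [0, -0.03, 0, 0, 0.45, 0.04, 0.38], [0, -0.03, 0, 0, 0.45, 0.02, 0.38], [0, 0, 0, 0, 0.3, 0, 0.38], [0, 0, 0, 0, 0, 0, 0.38], [0, 0, 0, 0, 0, 0, 0.38]],
  ],
)

```text
time_s: 71.4
tcp_pos: [0.3628, 0.1841, 0.238]
ee_rot: [[0.009, -1.0, -0.012], [-0.012, -0.012, 1.0], [-1.0, -0.009, -0.012]]
wrist_force: [0.4, 0.1, -2.4]
gripper_width: 0.438
```

move_arm(
  series=[
    [[0.09, 0.07, -0.1, 0.15, 0.1, 0, 0.38], [0, 0, 0, 0.15, 0.05, -0.2, 0.38], [0, 0, 0, 0, 0, -0.4, 0.38], [0, 0, 0, 0, 0, -0.3, 0.38], [0, 0, 0, 0, 0, 0, 0.38], [0, 0, 0, 0, 0, 0, 0.38]],
  ],
)

```text
time_s: 72.15
tcp_pos: [0.3844, 0.1919, 0.1807]
ee_rot: [[-0.001, -1.0, 0.009], [0.001, 0.009, 1.0], [-1.0, 0.001, 0.001]]
wrist_force: [-0.3, 0.4, -1.6]
gripper_width: 0.435
```

```bash
python3 - <<'E'
from h import *
topcrop('t40',195,160,130,130,4.5)
s=r.sense(); p=rp((.195,.0495,.015)); print(p,panrel(p))
E
```

```text
[0.57955633 0.23180412 0.12353445] [-0.0297 -0.039 ]
```

View pics/t40c.png

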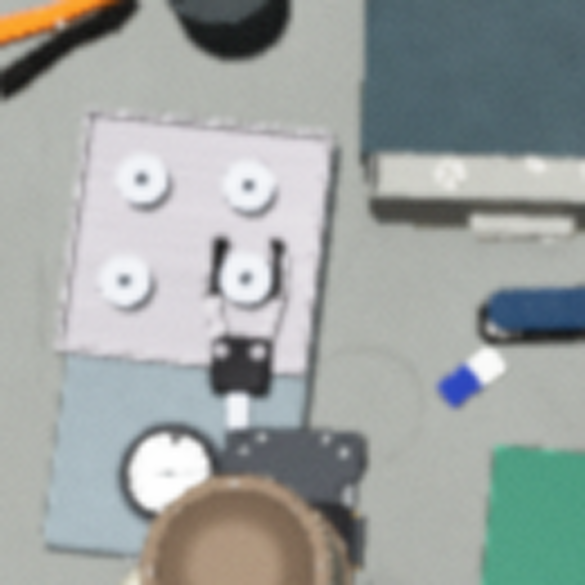

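move_arm(
  series=[
    [[0, 0, 0, -0.02, 0.06, -0.2, 0.38], [0, 0, 0, 0, 0, -0.25, 0.38], [0, 0, 0, 0, 0, -0.12, 0.38], [0, 0, 0, 0, 0, 0, 0.38], [0, 0, 0, 0, 0, 0, 0.38]],
  ],
)

```text
time_s: 72.82
tcp_pos: [0.3839, 0.197, 0.1464]
ee_rot: [[0.002, -1.0, 0.008], [0.005, 0.008, 1.0], [-1.0, -0.002, 0.005]]
wrist_force: [0.0, 0.1, -2.4]
gripper_width: 0.435
```

move_arm(
  series=[
    [[0, 0, 0, 0, 0, 0, 0.47], [0, 0, 0, 0, 0, 0, 0.49], [0, 0, 0, 0, 0, 0, 0.49], [0, 0, 0, 0, 0, 0, 0.49], [0, 0, 0, 0, 0, 0.15, 0.49], [0, 0, 0, 0, 0, 0.35, 0.5], [0.05, 0, 0, 0, 0, 0.4, 0.51], [0, 0, 0, 0, 0, 0.35, 0.525], [0, 0, 0, 0, 0, 0, 0.525]],
  ],
)

```text
time_s: 73.95
tcp_pos: [0.3845, 0.1976, 0.2268]
ee_rot: [[0.006, -1.0, 0.007], [0.016, 0.007, 1.0], [-1.0, -0.006, 0.016]]
wrist_force: [-0.0, -0.3, -1.5]
gripper_width: 0.528
```

```bash
python3 - <<'E'
from h import *
topcrop('t41',150,130,340,210,2.3)
snap('wrist','w41')
o=ortho('w41',.473,.28,.058,.03); cv2.imwrite('pics/o41.png',o)
E
```

```text
(no output)
```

View pics/t41c.png

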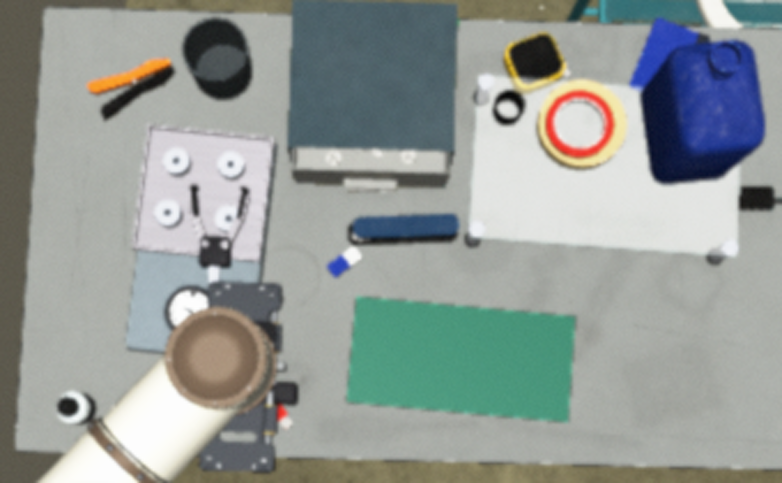

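View pics/w41.png

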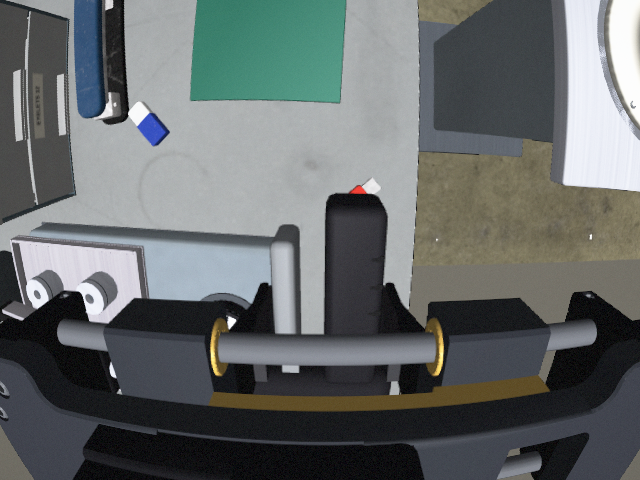

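move_arm(
  series=[
    [[-0.13, 0.05, 0.3, -0.1, -0.2, 0, 0.525], [0, 0, 0.6, -0.05, -0.35, 0, 0.525], [0, 0, 0.65, 0, -0.4, 0, 0.525], [0, 0, 0.65, 0, -0.4, 0, 0.525], [0, 0, 0.65, 0.05, -0.4, 0, 0.525], [0, 0, 0.65, 0.1, -0.4, 0, 0.525], [0, 0, 0.65, 0.1, -0.4, 0, 0.525], [0, 0, 0.65, 0.1, -0.4, 0, 0.525], [0, 0, 0.65, 0.1, -0.4, 0, 0.525], [0, 0, 0.65, 0.1, -0.4, 0, 0.525], [0, 0, 0.65, 0.1, -0.4, 0, 0.525], [0, 0, 0.65, 0.1, -0.4, -0.1, 0.525], [0, 0, 0.65, 0.1, -0.4, -0.2, 0.525], [0, 0, 0.65, 0.1, -0.4, -0.2, 0.525], [0, 0, 0.65, 0.1, -0.2, -0.2, 0.525], [0, 0, 0.65, 0, 0, -0.2, 0.525], [0, 0, 0.65, 0, 0, 0, 0.525], [0, 0, 0, 0, 0, 0, 0.525]],
  ],
)

```text
time_s: 76.3
tcp_pos: [0.4279, -0.151, 0.1485]
ee_rot: [[-0.012, -0.044, -0.999], [-0.033, -0.998, 0.044], [-0.999, 0.034, 0.01]]
wrist_force: [0.2, -0.0, -2.0]
gripper_width: 0.527
```

```bash
python3 - <<'E'
from h import *
s=r.sense();print(np.degrees(np.arctan2(-s['ee_rot'][1,1],-s['ee_rot'][0,1])))
topcrop('t42',150,130,340,210,2.3)
snap('wrist','w42')
E
```

```text
87.496951136821
```

View pics/t42c.png

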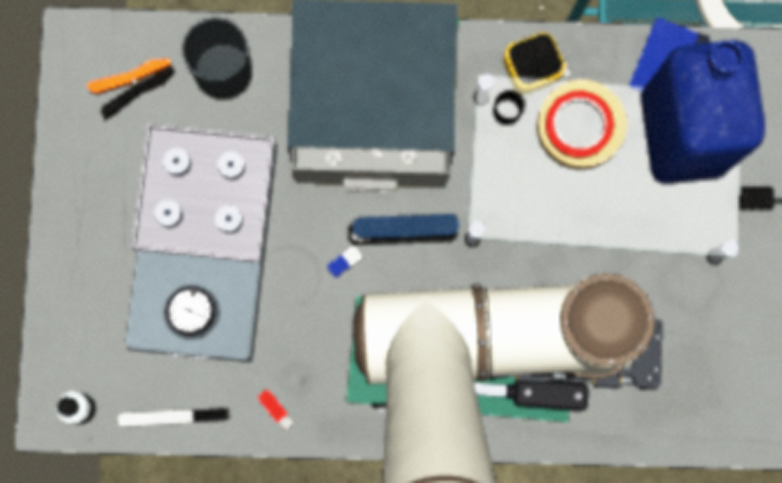

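View pics/w42.png

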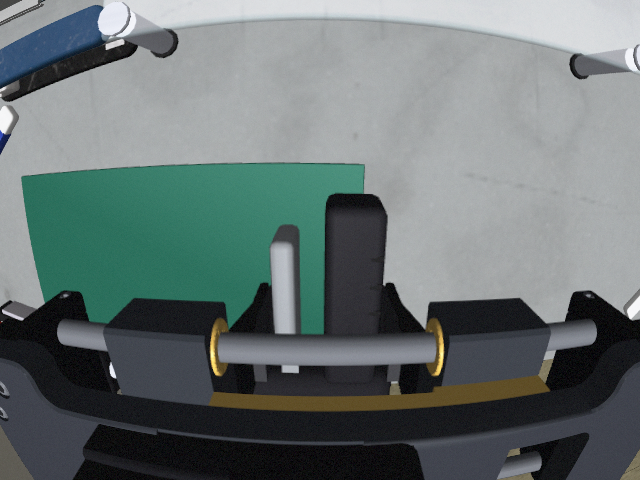

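move_arm(
  series=[
    [[0.24, -0.09, 0, 0.1, 0.23, -0.1, 0.525], [0, 0, 0, 0, 0, -0.3, 0.525], [0, 0, 0, 0, 0, -0.3, 0.525], [0, 0, 0, 0, 0, -0.15, 0.525], [0, 0, 0, 0, 0, 0, 0.525], [0, 0, 0, 0, 0, 0, 0.525]],
  ],
)

```text
time_s: 77.15
tcp_pos: [0.4357, -0.1362, 0.0976]
ee_rot: [[0.006, -0.048, -0.999], [0.001, -0.999, 0.048], [-1.0, -0.002, -0.006]]
wrist_force: [-0.3, -0.2, -2.1]
gripper_width: 0.527
```

move_arm(
  series=[
    [[0, 0.05, 0, 0, 0, -0.2, 0.525], [0, 0, 0, 0, 0, -0.1, 0.525], [0, 0, 0, 0, 0, -0.05, 0.525], [0, 0, 0, 0, 0, 0, 0.525]],
  ],
)

```text
time_s: 77.65
tcp_pos: [0.4367, -0.1361, 0.0763]
ee_rot: [[0.001, -0.048, -0.999], [0.001, -0.999, 0.048], [-1.0, -0.001, -0.001]]
wrist_force: [-0.3, 0.7, -1.3]
gripper_width: 0.524
```

move_arm(
  series=[
    [[0, 0, 0, 0, 0, 0, 0.56], [0, 0, 0, 0, 0, 0, 0.6], [0, 0, 0, 0, 0, 0, 0.8], [0, 0, 0, 0, 0, 0, 1], [0, 0, 0, 0, 0, 0, 1], [0, 0, 0, 0, 0, 0.3, 1], [0, 0, 0, 0, 0, 0.6, 1], [0, 0, 0, 0, 0, 0.8, 1], [0, 0, 0, 0, 0, 0.8, 1], [0, 0, 0, 0, 0, 0.3, 1], [0, 0, 0, 0, 0, 0, 1]],
  ],
)

```text
time_s: 79.03
tcp_pos: [0.4357, -0.1364, 0.2503]
ee_rot: [[0.002, -0.048, -0.999], [0.001, -0.999, 0.048], [-1.0, -0.001, -0.002]]
wrist_force: [-0.4, -0.4, -0.3]
gripper_width: 1.0
```

```bash
python3 - <<'E'
from h import *
s=r.sense();print(s['tcp_pos'],s['gripper_width'])
snap('wrist','w43')
o=ortho('w43',.42,-.05,.03,.15); cv2.imwrite('pics/o43.png',o)
E
```

```text
[ 0.43573905 -0.13637689  0.2503183 ] 0.9996931904990897
```

View pics/o43.png

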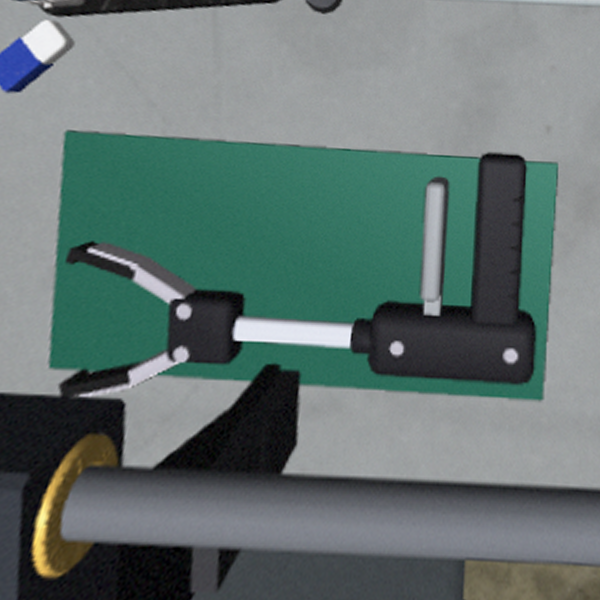

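The reacher lies on the mat with grip and jaws both over it. I'll move over to the scale to check the dial and barrels.

move_arm(
  series=[
    [[0, 0, 0, 0, 0.3, 0.1, 1], [0, 0, 0, 0, 0.5, 0.1, 1], [0, 0, 0, 0, 0.6, 0.05, 1], [0, 0, 0, 0, 0.6, 0.05, 1], [0, 0, 0, 0, 0.6, 0.05, 1], [0, 0, 0, 0, 0.6, 0.05, 1], [0, 0, 0, 0, 0.6, 0.05, 1], [0, 0, 0, 0, 0.6, 0.05, 1], [0, 0, 0, 0, 0.6, 0.05, 1], [0, 0, 0, 0, 0.6, 0.05, 1], [0, 0, 0, 0, 0.6, 0.05, 1], [0, 0, 0, 0, 0.4, 0, 1], [0, 0, 0, 0, 0, 0, 1], [0, 0, 0, 0, 0, 0, 1]],
  ],
)

```text
time_s: 80.82
tcp_pos: [0.4258, 0.2685, 0.2658]
ee_rot: [[-0.04, -0.053, -0.998], [-0.02, -0.998, 0.054], [-0.999, 0.022, 0.039]]
wrist_force: [-0.0, 0.5, -0.6]
gripper_width: 1.0
```

```bash
python3 - <<'E'
from h import *
s=r.sense();print(s['tcp_pos'],s['time_s'])
snap('wrist','w44')
o=ortho('w44',.473,.28,.058,.03); cv2.imwrite('pics/o44.png',o)
topcrop('t44',150,130,340,210,2.3)
E
```

```text
[0.42581316 0.26845185 0.2657744 ] 80.825
```

View pics/w44.png

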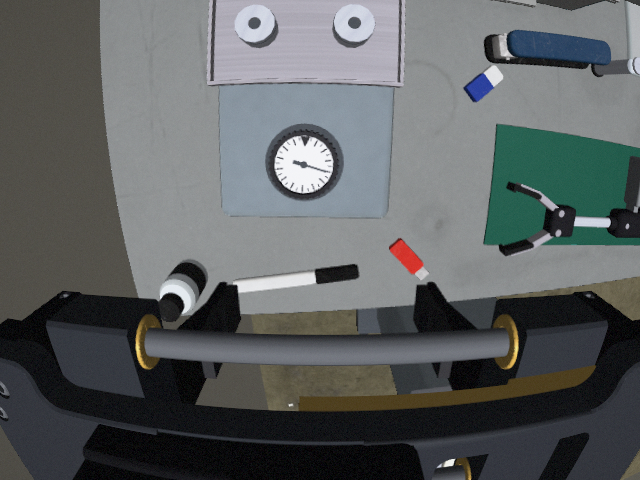

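View pics/o44.png

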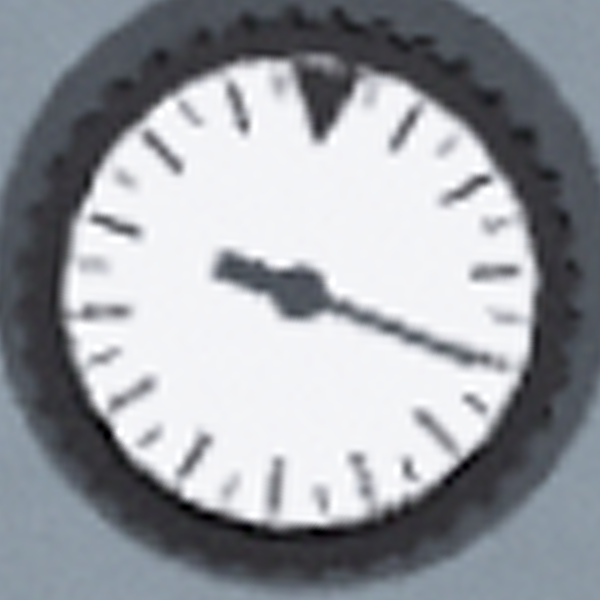

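View pics/t44c.png

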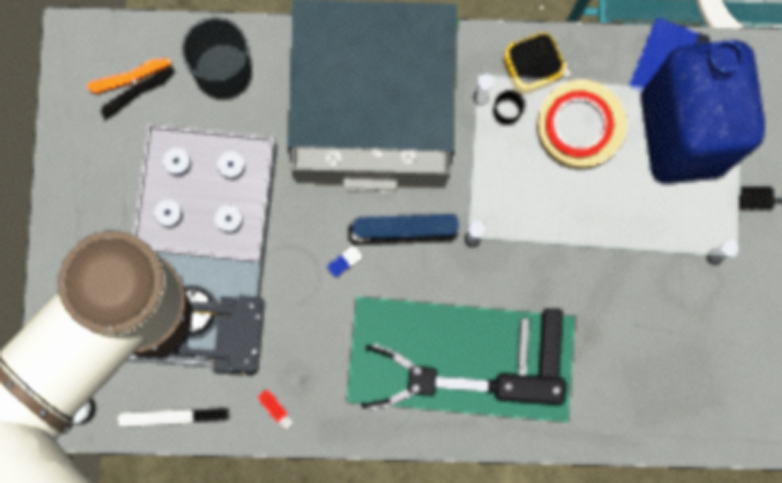

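```bash
python3 - <<'E'
from h import *
print(r.sense()['time_s']); print(r.finish_job())
E
```

```text
80.925
the job is handed in; nothing more can be done
None
```

I zeroed the dial with the empty pan and let the ring go. I then put all four barrels in the scale's pan with the reacher, laid the reacher back on its mat, and handed the job in at 80.9 s.

**Last checks:**
- **Dial:** after release, the wedge and pointer agreed to about 1.5° (around 0.5 mm). At the end the pointer stood on the fourth long division line.
- **Barrels:** all four stand upright inside the pan, in a 2 × 2 pattern.
- **Reacher:** it lies flat, released, with grip and jaws over the mat.
- **Gripper:** it was open and touching nothing when I handed in.
- **Bystanders:** in the final pictures they all look to be where they started. I did not measure this.

**What went wrong:** on the first carry I moved too fast. The arm sagged, and the reacher, with its barrel, most likely clipped the side of the scale. The reacher twisted about 15° in the grip, but the barrel stayed caught. I placed that barrel, laid the reacher on the mat to grip it afresh, and moved more slowly after that. The other three barrels went in without trouble.

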